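# Assemble a dip-cleaning set from a divided, tilted carton

### The job

Set up the dip-cleaning set for the brass fittings, nested from the largest vessel to the smallest. Fold the half-open carton flap right back, reach in at the carton's slant and draw the tall open beaker out past the dividers, stand it upright in the steel dish, then lower the dipping basket into the beaker so that it stands on the beaker's bottom. Finally press the carton flap shut to keep dust out; do not drop the beaker or the basket, and leave the other carton contents and the wash bottle where they are.

Things in the scene. Friction and masses are not known exactly. Their poses are not given: they have to be found in the camera images.
- carton: Fixed cardboard carton, 212 (up the slope) x 250 x 112 mm, on a grey stand, its mouth tilted 25 deg (0.436 rad) to the robot. Axes upright: origin on the bench under its middle, z up, x horizontal toward its uphill side, y along its rows. In these axes the mouth's outward normal (the cells' axis) is (-0.422,0,0.906) and uphill is (0.906,0,0.422).
- cells (a point): Middle of the dividers' top, at (-0.041,0,0.149) in the carton's axes. Dividers and walls are 4 mm thick; outer walls rise 14 mm above the dividers. Two rows of three cells, each 100 mm long up the slope, 78 mm wide, 94 mm deep, middles 82 mm apart in y. The uphill row holds the tall beaker, short beaker and a jar in any order; the downhill row a jar and grey foam, all below the wall tops.
- flap (a joint): Angle (rad) of the carton's rear flap, 103 mm long, 246 mm wide, 4 mm thick, hinged on the uphill wall's top. 0 = shut, lying over the uphill row in the plane of the mouth; grows as its free edge swings up and back, 1.57 = square to the mouth, limit 2.8. Starts at 0.75 to 1.15. Stiff crease: stays where left, 1 N moves it. Carry its edge up and over in an arc: a level push on it jams. Right back: over 2.1; shut: under 0.12.
- flap_hinge (a point): Middle of the flap's hinge line, on top of the carton's uphill wall at (0.048,0,0.206) in the carton's axes; the hinge runs along the carton's y.
- flap_edge (a point): Middle of the flap's free edge, 103 mm from the hinge; moves with the flap.
- beaker: Tall open beaker: white plastic cylinder, 66 mm outside, 50 mm inside diameter, 105 mm high, wall and bottom 8 mm thick, 0.16 kg. Origin: middle of its underside; z along its axis to the mouth. It starts leaning 25 deg along its cell against the cell's downhill side, which leaves 34 mm free uphill for a finger beside its wall; its rim is 3 mm below the carton's wall tops, 11 mm above the dividers.
- dish: Round shallow stainless steel dish on the bench, 124 mm across the rim, about 104 mm across its flat inner floor, 40 mm high, floor 4 mm thick, 0.45 kg. Origin at the middle of its underside, z up.
- basket: White perforated dipping basket standing on the bench: cup 40 mm in diameter, 42 mm high, with a central stem 8 mm thick that ends in a round upright handle 16 mm in diameter, from 97 to 137 mm height; 0.07 kg. Origin: middle of its underside, z up the stem. Standing in the beaker, its handle sticks out 40 mm above the beaker's rim.
- short_beaker: Bystander in the uphill row: like the tall beaker but only 62 mm high. Origin: middle of its underside. To be left in its cell.
- jar: Bystander in the uphill row: closed white jar with a ribbed screw lid, 66 mm in diameter, 98 mm high. Origin: middle of its underside. To be left in its cell.
- jar_2: Bystander in the downhill row: a jar like the other. Origin: middle of its underside. To be left in its cell.
- wash_bottle: Bystander on the bench behind the dish: small bottle with a pump top, 65 mm in diameter, 139 mm high. Origin: middle of its underside. To be left alone.
Things that resemble listed ones, but are neither listed nor needed, are in the scene too. Leave any green or red look-alike of the basket alone.

How it is judged:
By the outcome, as a careful person would: the job done as asked, in the order asked, and still so for the second after the job is handed in, with the robot touching nothing.
It also fails if it takes over 72 s, if anything falls off the work surface, if the arm or the gripper's body presses on something with over 40 N, if the wrist force passes 120 N, or if a joint passes its speed limit or range.

### The arm

A 7-joint arm with a two-finger parallel gripper is mounted at the origin on a cart in front of the work surface, level with it; the furniture and walls round the work are solid. World frame = base frame: x ahead of the robot, y to its left, z up, the work surface at z = 0. Lengths are in m, angles in rad, forces in N, time in s.
With the tool pointing down it reaches from about 0.425 to 0.925 m from the base axis. Payload 6.8 kg.
Tool frame: the origin (TCP) lies midway between the tips of the shut fingers; the grasp point (between the pads) lies 19 mm behind it; z points along the fingers, y is the direction in which the jaws open and shut (so a half turn about z gives the same grasp; the last joint's range is limited). The gripper opens to 85 mm and grips with 20 to 120 N. Pads are 22 mm wide; open, the fingers measure 114 mm over their backs; the gripper's body (76 mm by 85 mm) begins 54 mm behind the grasp point. The pads swing forward as they close: fully open they stand 13 mm farther back than shut.
Start: joints at [0.998, 0.477, 0.022, 1.555, -0.011, 1.109, -0.083], TCP at [0.303, -0.603, 0.231] pointing down, gripper open.
Joint ranges: [-2.96, 2.96], [-0.34, 2.1], [-1.41, 1.46], [0.24, 2.44], [-1.37, 4.51], [0.17, 1.92], [-2.96, 2.96]. Speed limits (rad/s): [2.39, 2.39, 3.14, 3.14, 3.14, 3.14, 3.14].

### API

Orientations are given as a unit quaternion [w, x, y, z].
In Python, from station import readout, eyes, ticket gives the robot as it stands. The module is installed in compiled form; this text tells all that it offers.
- The arm moves only by the shell command python3 -m crank 'ROWS' [FORCE]. ROWS is JSON, a list of rows, each an object of numbers: "jaw": the opening in per cent of the stroke, from 0 (shut) to 100 (fully open); "x", "y", "z": the shift along the tool's x, y, z in mm; "ax", "ay", "az": the turn, a rotation vector about the tool's x, y, z in degrees. In form: [{"jaw": .., "x": .., "y": .., "z": .., "ax": .., "ay": .., "az": ..}, ...]. A call has 1 to 12 rows; each row shifts and turns the commanded pose from where the row before left it, along the tool's axes as they then stand; what a row does not reach is not made up. A row lasts 1/8 s, in which the tool goes at most 62.5 mm and 10.7 degrees, less where a joint would pass 70% of its speed; a pose out of reach is approached as far as the arm can. A call with a gripper value outside its range is refused whole. The fingers move at their own pace and stop on an object; FORCE is the grip in N (left out, the last holds). Time passes only in rows, so rows that do not move let the fingers close. It gives the time, the measured TCP pose, the force and the opening at its end, in the units of the state.
- readout.get_obs(): the state, without advancing time (a new reading comes with each control period).
- eyes.read_camera(name): name is "side" or "top"; returns (picture, depth): 480x640x3 uint8, red, green, blue; 480x640 float32, m along the optical axis (not along the pixel's ray), 0 where there is no reading.
- eyes.calibration(name): a dict with "fx", "fy", "cx", "cy" (pixels), "R" (3x3) and "t" (3): a world point X has camera coordinates R X + t. Camera axes: x right, y down, z forward; pixel columns grow to the right and rows downward; lengths in m; the calibration is good to about 2 mm. A picture is of the moment at which its call begins. calibration takes no time and is no camera call.
- ticket.hand_in(): hands the job in, once; it reports no verdict.
The state is a dict: "t": time; "q": joint angles; "joint_vel": joint speeds; "joint_torque": joint torques, N m; "eef_pos": TCP position; "tool_rot": TCP orientation; "contact_force": force on the tool from outside, world axes, zero at the start; "torque": the same for the moment, N m; "gripper_width": opening from 0.0 (shut) to 1.0 (fully open).
Only numpy, scipy, OpenCV 4.12 (cv2) and the standard library are available. Lean on these libraries where they do the work, as an engineer would, in place of code of your own. Each camera call takes 0.05 s, during which the arm holds its last target. There are 200 camera calls.

## Working session

There is one attempt and no reset: what is moved stays moved. The work goes in short steps, Python scripts to look and compute and a shell command to move; the robot and the scene stay as the last step left them, time stands still between calls to the robot, and variables do not carry over. Pictures are saved under pics/ and viewed, about 8 in all and at most 12, crops included, and the job is handed in when it is done.

```bash
mkdir -p pics; cat > h.py <<'E'
import numpy as np, cv2
from station import readout, eyes, ticket
from scipy.spatial.transform import Rotation as R
def shot(n,f):
    im,d=eyes.read_camera(n); np.savez(f'pics/{f}.npz',im=im,d=d); cv2.imwrite(f'pics/{f}.png',im[:,:,::-1]); return im,d
def cloud(n,d):
    c=eyes.calibration(n); v,u=np.mgrid[:480,:640]
    P=np.stack([(u-c['cx'])/c['fx']*d,(v-c['cy'])/c['fy']*d,d],-1)
    return (P-np.array(c['t']))@np.array(c['R'])
def proj(n,X):
    c=eyes.calibration(n);p=np.array(c['R'])@np.array(X)+np.array(c['t']);return c['fx']*p[0]/p[2]+c['cx'],c['fy']*p[1]/p[2]+c['cy']
def st():
    o=readout.get_obs(); return o
E
python3 - <<'E'
from h import *
for n in('top','side'): shot(n,n+'0'); c=eyes.calibration(n); print(n,c['fx'],np.round(c['R'],3),np.round(c['t'],3))
print(st())
E
```

```text
top 593.7888295054323 [[-0.028 -1.     0.003]
 [-0.986  0.027 -0.162]
 [ 0.162 -0.007 -0.987]] [0.034 0.634 1.503]
side 467.6508600348626 [[-0.609 -0.793  0.022]
 [-0.447  0.32  -0.836]
 [ 0.655 -0.519 -0.549]] [0.402 0.383 0.77 ]
{'t': 0.1, 'q': array([ 0.99790615,  0.47772002,  0.02234003,  1.55633931, -0.01150016,
        1.1092941 , -0.0830972 ]), 'joint_vel': array([ 0.00035293, -0.00292812,  0.00127028, -0.00423419, -0.00096376,
       -0.00038696, -0.00059093]), 'joint_torque': array([ 3.86028332e-03, -5.97761965e+01,  1.61344159e+00, -2.81955117e+01,
        1.28157457e-02,  5.01521266e-03, -5.51749665e-06]), 'eef_pos': array([ 0.30231505, -0.60292637,  0.23042676]), 'tool_rot': array([-7.78831893e-04,  9.73114348e-01,  2.30321077e-01, -2.44560299e-04]), 'contact_force': array([ 0.06778236,  0.39011408, -0.83954514]), 'torque': array([ 0.02666403,  0.00332151, -0.0152967 ]), 'gripper_width': 0.998133741106025}
```

View pics/top0.png

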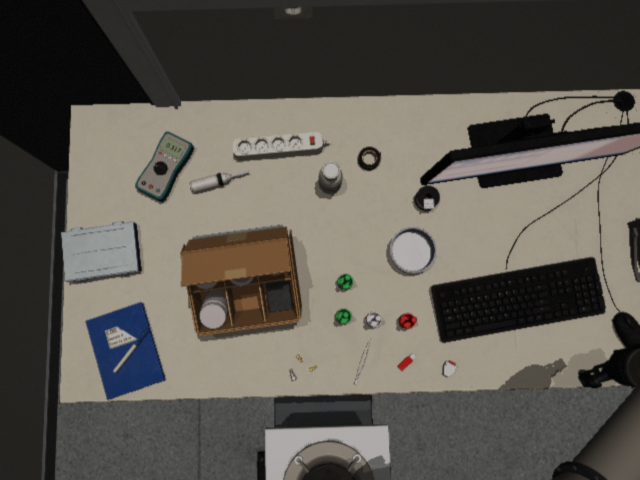

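View pics/side0.png

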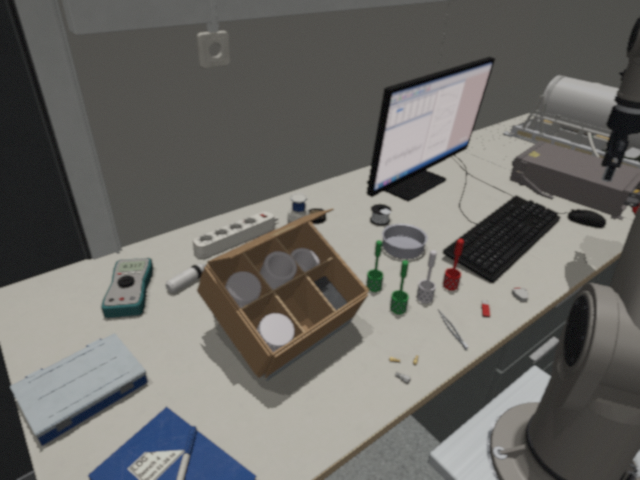

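Top view: carton (240,285), dish (411,251), and the basket candidates are white (374,320), green (345,283) and (343,317), and red (407,321). The white one fits the description. The side view shows three things in the uphill row at (243,290), (280,268) and (305,260). I'll enlarge that area and fit the geometry.

```bash
python3 - <<'E'
from h import *
z=np.load('pics/side0.npz'); im=z['im'][:,:,::-1]
a=cv2.resize(im[200:380,190:370],(600,600),interpolation=cv2.INTER_CUBIC)
a=cv2.convertScaleAbs(a,alpha=1.2,beta=10)
b=cv2.resize(im[225:325,365:475],(200,182),interpolation=cv2.INTER_CUBIC)
o=np.zeros((600,800,3),np.uint8); o[:,:600]=a; o[:182,600:]=b
cv2.imwrite('pics/crop1.png',o)
P=cloud('side',z['d'])
zt=np.load('pics/top0.npz'); T=cloud('top',zt['d'])
for n,(u,v) in dict(dishc=(411,251),basket=(374,320),wash=(331,175),flapL=(183,283),flapR=(292,268),flapLb=(190,245),flapRb=(290,232),wallBL=(194,332),wallBR=(298,322),jar2=(213,312)).items(): print(n,np.round(T[v,u],3))
for n,(u,v) in dict(a=(243,290),b=(280,268),c=(305,260),j2=(276,330),bask=(432,258)).items(): print(n,np.round(P[v,u],3))
# dish: rim points
m=(T[...,2]>.03)&(T[...,2]<.05); m[:215]=0;m[280:]=0;m[:,:380]=0;m[:,445:]=0
q=T[m]; c,r=cv2.minEnclosingCircle((q[:,:2]*1000).astype(np.float32)); print('dish',c,r,len(q))
# baskets
m=(T[...,2]>.01)&(T[...,2]<.2); m[:300]=0;m[335:]=0;m[:,:362]=0;m[:,388:]=0
q=T[m]; h=q[q[:,2]>.1]; print('top basket',q.mean(0),h.mean(0) if len(h) else 0,len(h))
m=(P[...,2]>.09)&(P[...,2]<.15); m[:245]=0;m[305:]=0;m[:,:420]=0;m[:,440:]=0
q=P[m];print('side handle',q.mean(0),q.min(0),q.max(0),len(q))
m=(P[...,2]>.01)&(P[...,2]<.05); m[:270]=0;m[305:]=0;m[:,:412]=0;m[:,440:]=0
q=P[m];print('side cup',q.mean(0),q.min(0),q.max(0),len(q))
E
```

```text
dishc [ 0.6   -0.246 -0.   ]
basket [ 0.416 -0.127  0.107]
wash [ 0.782 -0.032  0.131]
flapL [0.506 0.31  0.268]
flapR [0.552 0.073 0.095]
flapLb [0.608 0.318 0.158]
flapRb [0.635 0.074 0.152]
wallBL [0.401 0.338 0.001]
wallBR [ 0.419  0.063 -0.002]
jar2 [0.446 0.267 0.127]
a [0.523 0.291 0.164]
b [0.57  0.178 0.135]
c [0.588 0.1   0.111]
j2 [0.435 0.276 0.123]
bask [ 0.417 -0.125  0.122]
dish (601.298095703125, -244.58917236328125) 62.178775787353516 339
top basket [ 0.42108094 -0.13135818  0.06090435] [ 0.42117232 -0.13158245  0.13201775] 41
side handle [ 0.41744598 -0.12659187  0.11828093] [ 0.41022635 -0.13621623  0.09053034] [ 0.42648759 -0.12047555  0.13777712] 125
side cup [ 0.41656222 -0.1252878   0.02942815] [ 0.39884311 -0.14982687  0.0100332 ] [ 0.43830608 -0.10867607  0.04894525] 316
```

View pics/crop1.png

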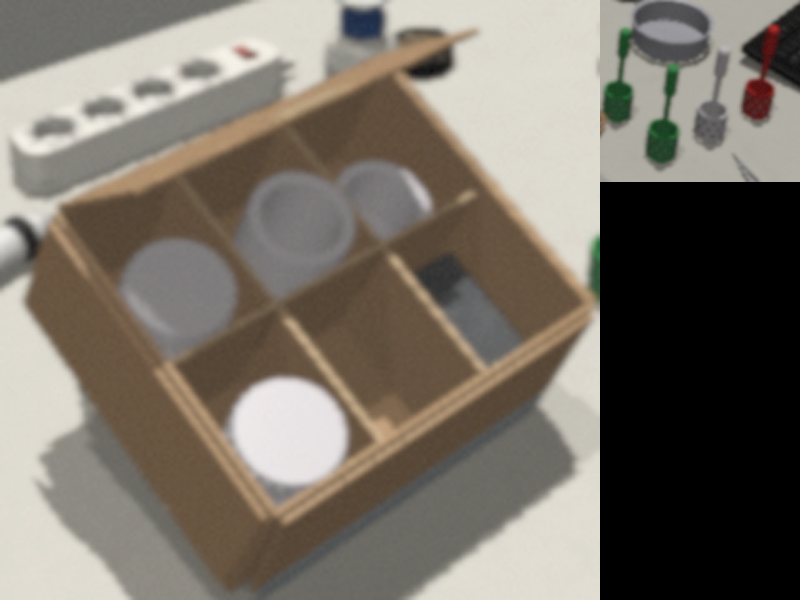

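The crop shows a closed jar at the left (crop 180,300), the tall open beaker in the middle cell (crop 300,220), with its open mouth up near the wall tops, and the short beaker at the right (crop 385,200), which is open and deep. The white basket is confirmed beside the greens and the red. Next I'll fit the carton pose, flap angle and beaker.

```bash
cat >> h.py <<'E'
def ray(n,u,v,z):
    c=eyes.calibration(n);Rm=np.array(c['R']);o=-Rm.T@np.array(c['t'])
    d=Rm.T@np.array([(u-c['cx'])/c['fx'],(v-c['cy'])/c['fy'],1]); return o+d*(z-o[2])/d[2]
E
python3 - <<'E'
from h import *
from scipy.optimize import least_squares
s=lambda cx,cy:(190+cx*.3,200+cy*.3)
C={'DL':(s(270,517),.1165),'DR':(s(592,310),.1165),'UL':(s(62,207),.206),'UR':(s(400,72),.206)}
L={'DL':(-.144,.125),'DR':(-.144,-.125),'UL':(.048,.125),'UR':(.048,-.125)}
W={k:ray('side',*p,z) for k,(p,z) in C.items()}
for k,w in W.items(): print(k,np.round(w,3))
def res(p,ks=L):
    c,sn=np.cos(p[2]),np.sin(p[2]);out=[]
    for k in ks:
        x,y=L[k]; out+=[p[0]+c*x-sn*y-W[k][0],p[1]+sn*x+c*y-W[k][1]]
    return np.array(out)
r=least_squares(res,[.5,.2,0]);print('pose',r.x,np.degrees(r.x[2]),np.round(r.fun*1000,1))
p=r.x
# flap from top depth
z=np.load('pics/top0.npz');T=cloud('top',z['d'])
m=np.zeros((480,640),np.uint8);cv2.fillPoly(m,[np.array([(188,279),(288,263),(286,246),(192,260)])],1)
q=T[(m>0)&(z['d']>0)];
c,sn=np.cos(p[2]),np.sin(p[2]);Rz=np.array([[c,-sn,0],[sn,c,0],[0,0,1]])
loc=(q-[p[0],p[1],0])@Rz
M=np.array([[.906,0,-.422],[0,1,0],[.422,0,.906]]) # cols: uphill,y,normal
f=(loc-[.048,0,.206])@M
f=f[(f[:,2]>.01)]
A=np.c_[f[:,0],np.ones(len(f))];k=np.linalg.lstsq(A,f[:,2],rcond=None)[0];print('flap fit slope',k,'ang',np.arctan2(k[0],1),'by pts',np.percentile(np.arctan2(f[:,2],-f[:,0]),[10,50,90]),f.min(0),f.max(0),np.hypot(f[:,0],f[:,2]).max())
# beaker rim points in side cloud
zs=np.load('pics/side0.npz');P=cloud('side',zs['d'])
g=((P.reshape(-1,3)-[p[0],p[1],0])@Rz-[-.041,0,.149])@M
col=zs['im'].reshape(-1,3).astype(int)
for j,y0 in enumerate((.082,0,-.082)):
    k=(abs(g[:,1]-y0)<.037)&(g[:,0]>.003)&(g[:,0]<.10)&(g[:,2]>-.09)&(g[:,2]<.013)&(col.max(1)-col.min(1)<25)
    b=g[k];t=b[:,2].max() if len(b) else 0; hi=b[b[:,2]>np.percentile(b[:,2],97)-.006]
    print(y0,len(b),'z97',np.percentile(b[:,2],97) if len(b) else 0,'hi mean',hi.mean(0),hi.min(0),hi.max(0))
for l in [(0,0,.149)]: pass
E
```

```text
DL [0.395 0.313 0.117]
DR [0.418 0.068 0.117]
UL [0.585 0.325 0.206]
UR [0.59  0.086 0.206]
pose [0.54465969 0.20111781 0.06836127] 3.916812303013342 [-2.5  3.4 -8.3 -0.9 -0.5  4.  11.3 -6.5]
flap fit slope [-1.50061272  0.01774781] ang -0.9829821992562076 by pts [1.09553371 1.16563122 1.29536771] [-0.04190137 -0.12496429  0.01737272] [-0.00162432  0.10211944  0.08139513] 0.09029904491102864
0.082 889 z97 0.005425173316011743 hi mean [0.0350999  0.08482579 0.00299893] [ 0.00434651  0.05254861 -0.00031695] [0.0675058  0.1186947  0.01011686]
0 988 z97 0.010062008109964429 hi mean [ 0.03767126 -0.00138551  0.00797973] [ 0.00624786 -0.03639948  0.00408315] [0.0730317  0.03014978 0.01235411]
-0.082 456 z97 -0.02243707111002182 hi mean [ 0.00674609 -0.06832813 -0.00546459] [ 0.00452664 -0.11117924 -0.02500411] [ 0.00885009 -0.04611865 -0.00042131]
```

```bash
cat >> h.py <<'E'
from scipy.spatial.transform import Slerp
M=np.array([[.906,0,-.422],[0,1,0],[.422,0,.906]])
def ori(t,yaw):
    t,yaw=np.radians([t,yaw]);f=np.array([np.cos(yaw),np.sin(yaw),0]);k=np.array([0,0,1.])
    z=np.sin(t)*f-np.cos(t)*k;y=np.cos(t)*f+np.sin(t)*k
    return R.from_matrix(np.c_[np.cross(y,z),y,z])
def plan(wps,cur=None):
    """wps: (pos, tilt, yaw, nrows); prints rows in mm and deg"""
    o=st(); p=np.array(o['eef_pos']); q=o['tool_rot']; r=R.from_quat([q[1],q[2],q[3],q[0]])
    if cur: p,r=np.array(cur[0],float),ori(*cur[1:])
    for pos,t,yaw,n in wps:
        r1=ori(t,yaw); p0,r0=p,r; sl=Slerp([0,1],R.concatenate([r0,r1]))
        for i in range(1,n+1):
            pn=p0+(np.array(pos)-p0)*i/n; rn=sl(i/n)
            s=r.inv().apply(pn-p)*1000; w=np.degrees((r.inv()*rn).as_rotvec())
            print(' xyz',*np.round(s,0).astype(int),' a',*np.round(w,1)); p,r=pn,rn
        print('  -> ',np.round(p,3),t,yaw)
E
cat > geo.py <<'E'
from h import *
PX=None
E
python3 - <<'E'
from h import *
from scipy.optimize import least_squares
z=np.load('pics/top0.npz');T=cloud('top',z['d'])
m=np.zeros((480,640),np.uint8);cv2.fillPoly(m,[np.array([(188,279),(288,263),(286,246),(192,260)])],1)
q=T[(m>0)&(z['d']>0)]
for _ in range(4):
    c=q.mean(0);n=np.linalg.svd(q-c,full_matrices=False)[2][2]; n*=np.sign(n[2]); d=(q-c)@n; q=q[abs(d)<max(.003,1.5*np.median(abs(d)))]
yaw=np.arctan2(n[1],n[0]); el=np.degrees(np.arctan2(n[2],np.hypot(n[0],n[1])))
print('flap normal',n,'yaw',np.degrees(yaw),'el',el,'theta',np.radians(205-(90+el)) ,len(q),c)
s=lambda cx,cy:(190+cx*.3,200+cy*.3)
W={'DL':ray('side',*s(270,517),.1165),'DR':ray('side',*s(592,310),.1165),'UL':ray('side',*s(62,207),.206),'t1':ray('top',194,336,.1165),'t2':ray('top',300,323,.1165)}
L={'DL':(-.144,.125),'DR':(-.144,-.125),'UL':(.048,.125),'t1':(-.144,.125),'t2':(-.144,-.125)}
for yw in (np.degrees(yaw),5,4.5):
    y=np.radians(yw);Rz=R.from_euler('z',y).as_matrix()
    print(yw,[(k,np.round((W[k]-Rz@np.array([*L[k],W[k][2]]))[:2],4).tolist()) for k in W])
E
```

```text
flap normal [0.5667782  0.06345997 0.82142273] yaw 6.388579102527443 el 55.227469418249676 theta 1.0432274609005447 1556 [0.55260438 0.19101174 0.24229457]
6.388579102527443 [('DL', [0.5519, 0.2043]), ('DR', [0.547, 0.2078]), ('UL', [0.5508, 0.1956]), ('t1', [0.5469, 0.2069]), ('t2', [0.5433, 0.196])]
5 [('DL', [0.5493, 0.2006]), ('DR', [0.5504, 0.2046]), ('UL', [0.5476, 0.1964]), ('t1', [0.5443, 0.2031]), ('t2', [0.5466, 0.1928])]
4.5 [('DL', [0.5483, 0.1992]), ('DR', [0.5515, 0.2034]), ('UL', [0.5465, 0.1968]), ('t1', [0.5433, 0.2018]), ('t2', [0.5478, 0.1916])]
```

Carton is at about (0.548, 0.200), yaw 5.5°, with the flap at about 1.04 rad. I'll swing over above everything with the fingers shut, then approach below the flap edge, tilted.

```bash
cat > geo.py <<'E'
from h import *
YAW=5.5;O=np.array([.5478,.200,0]);Rz=R.from_euler('z',YAW,degrees=True).as_matrix()
w=lambda l:O+Rz@np.array(l,float)      # carton axes -> world
def mouth(u,y,n): return w(np.array([-.041,0,.149])+M@np.array([u,y,n]))  # rel. to cells point
def edge(th,r=.103):
    a=np.radians(205)-th; return w([.048+r*np.cos(a),0,.206+r*np.sin(a)])
def push(th,t,off=.0145,back=.025,side=1):
    o=ori(t,YAW).as_matrix(); return edge(th)-side*off*o[:,1]+back*o[:,2]
E
python3 - <<'E'
from geo import *
print(edge(1.04),push(1.04,40),push(.8,40,.03))
plan([((.48,-.3,.36),0,-32,6),((.45,.05,.36),15,5.5,8),(push(.75,40,.05)+[-.05,0,.03],40,5.5,6)])
E
```

```text
[0.51117371 0.19647329 0.26446957] [0.51611291 0.19694888 0.23599804] [0.49287873 0.19471168 0.20420282]
 xyz 49 -32 -22  a -0.0 -0.0 -5.2
 xyz 52 -27 -22  a -0.0 -0.0 -5.2
 xyz 54 -22 -22  a -0.0 -0.0 -5.2
 xyz 56 -17 -22  a -0.0 -0.0 -5.2
 xyz 57 -12 -22  a -0.0 -0.0 -5.2
 xyz 58 -7 -22  a -0.0 -0.0 -5.2
  ->  [ 0.48 -0.3   0.36] 0 -32
 xyz 35 -26 0  a -1.8 0.6 -4.7
 xyz 37 -23 0  a -1.8 0.6 -4.7
 xyz 39 -20 -1  a -1.8 0.6 -4.7
 xyz 40 -17 -1  a -1.8 0.6 -4.7
 xyz 42 -14 -1  a -1.8 0.6 -4.7
 xyz 43 -10 -1  a -1.8 0.6 -4.7
 xyz 43 -7 -1  a -1.8 0.6 -4.7
 xyz 44 -3 0  a -1.8 0.6 -4.7
  ->  [0.45 0.05 0.36] 15 5.5
 xyz 24 -8 23  a -4.2 0.0 -0.0
 xyz 24 -9 22  a -4.2 -0.0 -0.0
 xyz 24 -11 21  a -4.2 -0.0 -0.0
 xyz 24 -13 20  a -4.2 0.0 0.0
 xyz 24 -14 19  a -4.2 -0.0 -0.0
 xyz 24 -15 18  a -4.2 0.0 0.0
  ->  [0.426 0.193 0.216] 40 5.5
```

```bash
python3 -m crank '[{"jaw":0,"x":49,"y":-32,"z":-22,"az":-5.2},{"x":52,"y":-27,"z":-22,"az":-5.2},{"x":54,"y":-22,"z":-22,"az":-5.2},{"x":56,"y":-17,"z":-22,"az":-5.2},{"x":57,"y":-12,"z":-22,"az":-5.2},{"x":58,"y":-7,"z":-22,"az":-5.2}]'
python3 -m crank '[{"x":35,"y":-26,"ax":-1.8,"ay":0.6,"az":-4.7},{"x":37,"y":-23,"ax":-1.8,"ay":0.6,"az":-4.7},{"x":39,"y":-20,"z":-1,"ax":-1.8,"ay":0.6,"az":-4.7},{"x":40,"y":-17,"z":-1,"ax":-1.8,"ay":0.6,"az":-4.7},{"x":42,"y":-14,"z":-1,"ax":-1.8,"ay":0.6,"az":-4.7},{"x":43,"y":-10,"z":-1,"ax":-1.8,"ay":0.6,"az":-4.7},{"x":43,"y":-7,"z":-1,"ax":-1.8,"ay":0.6,"az":-4.7},{"x":44,"y":-3,"ax":-1.8,"ay":0.6,"az":-4.7},{}]'
python3 - <<'E'
from geo import *
print(st()['q'])
plan([(push(.75,40,.05)+[-.05,0,.03],40,5.5,6)])
E
```

```text
[ 0.99790615  0.47772002  0.02234003  1.55633931 -0.01150016  1.1092941
 -0.0830972 ]
 xyz 78 -109 2  a -5.8 4.0 -11.0
 xyz 97 -93 -2  a -5.8 4.0 -11.0
 xyz 113 -72 -3  a -5.8 4.0 -11.0
 xyz 125 -49 -1  a -5.8 4.0 -11.0
 xyz 132 -24 5  a -5.8 4.0 -11.0
 xyz 134 0 13  a -5.8 4.0 -11.0
  ->  [0.426 0.193 0.216] 40 5.5schema error: expected keys jaw, x, y, z, ax, ay, az
schema error: expected keys jaw, x, y, z, ax, ay, az
```

```bash
python3 -m crank '[{"jaw":0,"x":49,"y":-32,"z":-22,"ax":0,"ay":0,"az":-5.2},{"jaw":0,"x":52,"y":-27,"z":-22,"ax":0,"ay":0,"az":-5.2},{"jaw":0,"x":54,"y":-22,"z":-22,"ax":0,"ay":0,"az":-5.2},{"jaw":0,"x":56,"y":-17,"z":-22,"ax":0,"ay":0,"az":-5.2},{"jaw":0,"x":57,"y":-12,"z":-22,"ax":0,"ay":0,"az":-5.2},{"jaw":0,"x":58,"y":-7,"z":-22,"ax":0,"ay":0,"az":-5.2}]'
python3 -m crank '[{"jaw":0,"x":35,"y":-26,"z":0,"ax":-1.8,"ay":0.6,"az":-4.7},{"jaw":0,"x":37,"y":-23,"z":0,"ax":-1.8,"ay":0.6,"az":-4.7},{"jaw":0,"x":39,"y":-20,"z":-1,"ax":-1.8,"ay":0.6,"az":-4.7},{"jaw":0,"x":40,"y":-17,"z":-1,"ax":-1.8,"ay":0.6,"az":-4.7},{"jaw":0,"x":42,"y":-14,"z":-1,"ax":-1.8,"ay":0.6,"az":-4.7},{"jaw":0,"x":43,"y":-10,"z":-1,"ax":-1.8,"ay":0.6,"az":-4.7},{"jaw":0,"x":43,"y":-7,"z":-1,"ax":-1.8,"ay":0.6,"az":-4.7},{"jaw":0,"x":44,"y":-3,"z":0,"ax":-1.8,"ay":0.6,"az":-4.7},{"jaw":0,"x":0,"y":0,"z":0,"ax":0,"ay":0,"az":0}]'
python3 - <<'E'
from geo import *
print(st()['q'])
plan([(push(.75,40,.05)+[-.05,0,.03],40,5.5,6)])
E
```

```text
t: 0.85
eef_pos: [0.4816, -0.3, 0.3637]
tool_rot: [-0.0, 0.875, 0.485, -0.0]
contact_force: [0.1, -0.1, 0.0]
gripper_width: 0.002
t: 1.98
eef_pos: [0.4508, 0.0507, 0.3634]
tool_rot: [0.088, 0.663, 0.737, 0.095]
contact_force: [-0.1, -0.9, -0.1]
gripper_width: 0.001
[ 0.36187077 -0.14093683 -0.55953513  2.0065686  -0.05538963  0.9959976
 -0.07388855]
 xyz 24 -8 23  a -4.2 -0.0 0.1
 xyz 24 -10 23  a -4.2 -0.0 0.1
 xyz 24 -11 22  a -4.2 -0.0 0.1
 xyz 24 -13 21  a -4.2 -0.0 0.1
 xyz 24 -14 20  a -4.2 -0.0 0.1
 xyz 24 -16 19  a -4.2 -0.0 0.1
  ->  [0.426 0.193 0.216] 40 5.5
```

```bash
python3 -m crank '[{"jaw":0,"x":24,"y":-8,"z":23,"ax":-4.2,"ay":0,"az":0},{"jaw":0,"x":24,"y":-10,"z":23,"ax":-4.2,"ay":0,"az":0},{"jaw":0,"x":24,"y":-11,"z":22,"ax":-4.2,"ay":0,"az":0},{"jaw":0,"x":24,"y":-13,"z":21,"ax":-4.2,"ay":0,"az":0},{"jaw":0,"x":24,"y":-14,"z":20,"ax":-4.2,"ay":0,"az":0},{"jaw":0,"x":24,"y":-16,"z":19,"ax":-4.2,"ay":0,"az":0},{"jaw":0,"x":0,"y":0,"z":0,"ax":0,"ay":0,"az":0}]'
python3 - <<'E'
from geo import *
print(st()['q'])
plan([(push(.75,40,.03),40,5.5,3)])
ths=np.array([.95,1.15,1.35,1.55,1.75,1.95,2.15,2.3,2.45]);ts=np.linspace(40,5,9)
plan([(push(a,t),t,5.5,1) for a,t in zip(ths,ts)],(push(.75,40,.03),40,5.5))
E
```

```text
t: 2.85
eef_pos: [0.4294, 0.1579, 0.2317]
tool_rot: [0.216, 0.643, 0.704, 0.213]
contact_force: [-0.5, 0.5, -0.1]
gripper_width: -0.001
[ 0.62530095 -0.13521756 -1.23892487  2.39461485  0.66448187  0.34035854
 -1.1348666 ]
 xyz 11 12 21  a -1.6 0.6 0.1
 xyz 11 11 21  a -1.6 0.6 0.1
 xyz 10 10 22  a -1.6 0.6 0.1
  ->  [0.491 0.195 0.199] 40 5.5
 xyz 0 34 -9  a 0.0 0.0 0.0
  ->  [0.511 0.196 0.228] 40.0 5.5
 xyz 0 18 -6  a 4.4 0.0 -0.0
  ->  [0.521 0.197 0.245] 35.625 5.5
 xyz 0 19 -4  a 4.4 -0.0 0.0
  ->  [0.534 0.199 0.259] 31.25 5.5
 xyz 0 19 -1  a 4.4 0.0 0.0
  ->  [0.549 0.2   0.27 ] 26.875 5.5
 xyz 0 19 1  a 4.4 0.0 0.0
  ->  [0.566 0.202 0.277] 22.5 5.5
 xyz 0 18 4  a 4.4 -0.0 0.0
  ->  [0.584 0.203 0.281] 18.125 5.5
 xyz 0 17 6  a 4.4 -0.0 -0.0
  ->  [0.602 0.205 0.28 ] 13.75 5.5
 xyz 0 12 6  a 4.4 0.0 -0.0
  ->  [0.615 0.206 0.278] 9.375 5.5
 xyz 0 11 7  a 4.4 -0.0 0.0
  ->  [0.627 0.208 0.273] 5.0 5.5
```

```bash
python3 -m crank '[{"jaw":0,"x":11,"y":12,"z":21,"ax":-1.6,"ay":0.6,"az":0.1},{"jaw":0,"x":11,"y":11,"z":21,"ax":-1.6,"ay":0.6,"az":0.1},{"jaw":0,"x":10,"y":10,"z":22,"ax":-1.6,"ay":0.6,"az":0.1},{"jaw":0,"x":0,"y":0,"z":0,"ax":0,"ay":0,"az":0}]'
python3 - <<'E'
from geo import *
print(st()['q'])
ths=np.array([.95,1.15,1.35,1.55,1.75,1.95,2.15,2.3,2.45]);ts=np.linspace(40,5,9)
plan([(push(a,t),t,5.5,1) for a,t in zip(ths,ts)])
shot('side','s1')
E
```

```text
t: 3.35
eef_pos: [0.4745, 0.1831, 0.1975]
tool_rot: [0.224, 0.635, 0.702, 0.231]
contact_force: [-0.7, -0.2, -0.8]
gripper_width: -0.001
[ 0.48752628  0.24070145 -1.2999647   2.36821997  1.40320293  0.63108701
 -1.81649189]
 xyz 9 49 -1  a -2.5 1.1 0.6
  ->  [0.511 0.196 0.228] 40.0 5.5
 xyz 0 18 -6  a 4.4 0.0 0.0
  ->  [0.521 0.197 0.245] 35.625 5.5
 xyz 0 19 -4  a 4.4 -0.0 0.0
  ->  [0.534 0.199 0.259] 31.25 5.5
 xyz 0 19 -1  a 4.4 0.0 0.0
  ->  [0.549 0.2   0.27 ] 26.875 5.5
 xyz 0 19 1  a 4.4 0.0 0.0
  ->  [0.566 0.202 0.277] 22.5 5.5
 xyz 0 18 4  a 4.4 0.0 0.0
  ->  [0.584 0.203 0.281] 18.125 5.5
 xyz 0 17 6  a 4.4 -0.0 -0.0
  ->  [0.602 0.205 0.28 ] 13.75 5.5
 xyz 0 12 6  a 4.4 0.0 -0.0
  ->  [0.615 0.206 0.278] 9.375 5.5
 xyz 0 11 7  a 4.4 -0.0 0.0
  ->  [0.627 0.208 0.273] 5.0 5.5
```

View pics/s1.png

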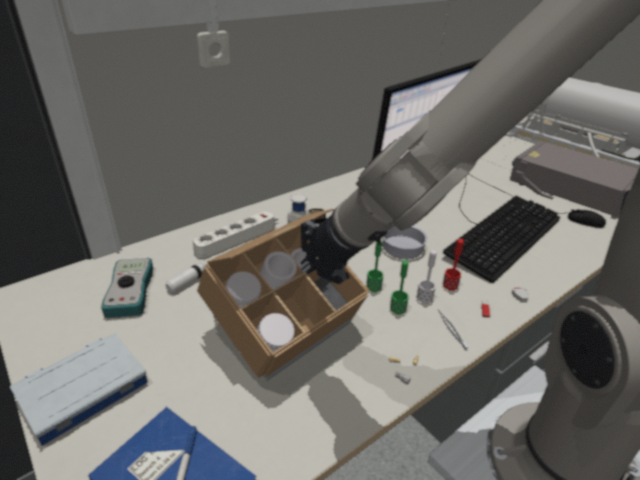

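The side view shows the shut fingers at (320,250), just below the flap and clear of the contents, with the elbow out to the right. Now the arc.

```bash
python3 -m crank '[{"jaw":0,"x":4,"y":20,"z":0,"ax":-1,"ay":0.5,"az":0.3},{"jaw":0,"x":4,"y":20,"z":0,"ax":-1,"ay":0.5,"az":0.3},{"jaw":0,"x":0,"y":9,"z":-3,"ax":0,"ay":0,"az":0},{"jaw":0,"x":0,"y":18,"z":-6,"ax":4.4,"ay":0,"az":0},{"jaw":0,"x":0,"y":19,"z":-4,"ax":4.4,"ay":0,"az":0},{"jaw":0,"x":0,"y":0,"z":0,"ax":0,"ay":0,"az":0}]'
python3 - <<'E'
from geo import *
print(st()['q'])
ths=np.array([1.55,1.75,1.95,2.15,2.3,2.45]);ts=np.linspace(40,5,9)[3:]
plan([(push(a,t),t,5.5,1) for a,t in zip(ths,ts)])
E
```

```text
t: 4.15
eef_pos: [0.5359, 0.1968, 0.2657]
tool_rot: [0.184, 0.649, 0.71, 0.202]
contact_force: [0.2, 0.7, -0.3]
gripper_width: 0.002
[ 0.60111488  0.25713085 -1.33185245  2.11123076  0.93621204  0.68734116
 -1.2396244 ]
 xyz 2 13 4  a 4.8 0.1 -0.3
  ->  [0.549 0.2   0.27 ] 26.875 5.5
 xyz 0 19 1  a 4.4 -0.0 -0.0
  ->  [0.566 0.202 0.277] 22.5 5.5
 xyz 0 18 4  a 4.4 0.0 0.0
  ->  [0.584 0.203 0.281] 18.125 5.5
 xyz 0 17 6  a 4.4 -0.0 -0.0
  ->  [0.602 0.205 0.28 ] 13.75 5.5
 xyz 0 12 6  a 4.4 0.0 -0.0
  ->  [0.615 0.206 0.278] 9.375 5.5
 xyz 0 11 7  a 4.4 0.0 0.0
  ->  [0.627 0.208 0.273] 5.0 5.5
```

```bash
python3 -m crank '[{"jaw":0,"x":2,"y":13,"z":4,"ax":4.8,"ay":0,"az":0},{"jaw":0,"x":0,"y":19,"z":1,"ax":4.4,"ay":0,"az":0},{"jaw":0,"x":0,"y":18,"z":4,"ax":4.4,"ay":0,"az":0},{"jaw":0,"x":0,"y":17,"z":6,"ax":4.4,"ay":0,"az":0},{"jaw":0,"x":0,"y":12,"z":6,"ax":4.4,"ay":0,"az":0},{"jaw":0,"x":0,"y":11,"z":7,"ax":4.4,"ay":0,"az":0},{"jaw":0,"x":0,"y":0,"z":0,"ax":0,"ay":0,"az":0}]'
python3 - <<'E'
from geo import *
print(st()['q'])
print(mouth(.064,0,.011))
shot('side','s2')
E
```

```text
t: 5.03
eef_pos: [0.625, 0.2065, 0.2662]
tool_rot: [0.028, 0.674, 0.738, 0.029]
contact_force: [-0.5, -0.2, -0.4]
gripper_width: -0.003
[ 0.35742888  0.67092529 -1.21689266  1.56853748  0.70399052  1.30469224
 -0.85494152]
[0.56008518 0.20118293 0.185974  ]
```

View pics/s2.png

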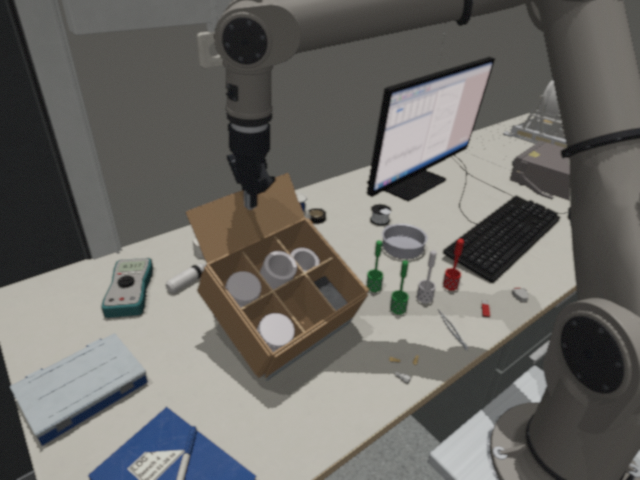

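The flap now stands well back (190–310, 180–250), and the tall beaker is in clear view at (280,268). I'll measure the rim and flap from this shot and plan the grasp.

```bash
python3 - <<'E'
from geo import *
from scipy.optimize import least_squares
z=np.load('pics/s2.npz');P=cloud('side',z['d'])
g=((P-O)@Rz-[-.041,0,.149])@M
# flap
m=np.zeros((480,640),np.uint8);cv2.fillPoly(m,[np.array([(196,215),(232,200),(235,235),(208,250)])],1);cv2.fillPoly(m,[np.array([(270,192),(288,182),(300,210),(285,218)])],1)
q=g[(m>0)&(z['d']>0)]-[.1047,0,.014]
A=np.c_[q[:,2],np.ones(len(q))];k=np.linalg.lstsq(A,q[:,0],rcond=None)[0];k2=np.median(np.arctan2(q[:,2],-q[:,0]));print('flap',np.pi/2+np.arctan(k[0]),k2)
# beaker rim
col=z['im'].astype(int);sel=(abs(g[...,1])<.039)&(g[...,0]>0)&(g[...,0]<.1)&(col.max(2)-col.min(2)<25)&(z['d']>0)
b=g[sel];print(np.percentile(b[:,2],[90,95,99]))
rim=b[(b[:,2]>.004)&(b[:,2]<.018)]
f=least_squares(lambda p:np.maximum(0,np.hypot(rim[:,0]-p[0],rim[:,1]-p[1])-.033)+np.maximum(0,.025-np.hypot(rim[:,0]-p[0],rim[:,1]-p[1])),[.035,0],loss='soft_l1',f_scale=.002)
print('rim centre (u,y)',f.x,len(rim),np.median(rim[:,2]),np.sqrt((f.fun**2).mean()))
uy=f.x
# hires crop for visual
im=z['im'][:,:,::-1].copy()
for cu,cy,c in((.035,0,(0,255,0)),(uy[0],uy[1],(0,0,255))):
  for rr in(.033,.025):
    for a in np.linspace(0,2*np.pi,40):
        x,y=proj('side',mouth(cu+rr*np.cos(a),cy+rr*np.sin(a),.011));im[int(round(y)),int(round(x))]=c
cv2.imwrite('pics/crop2.png',cv2.resize(im[215:335,210:370],(800,600),interpolation=cv2.INTER_NEAREST))
E
```

```text
flap 2.533508645973652 2.56780378698165
[0.01038289 0.01099145 0.01214952]
rim centre (u,y) [ 0.03621563 -0.00110366] 368 0.009480754738109384 0.00017292707696853294
```

View pics/crop2.png

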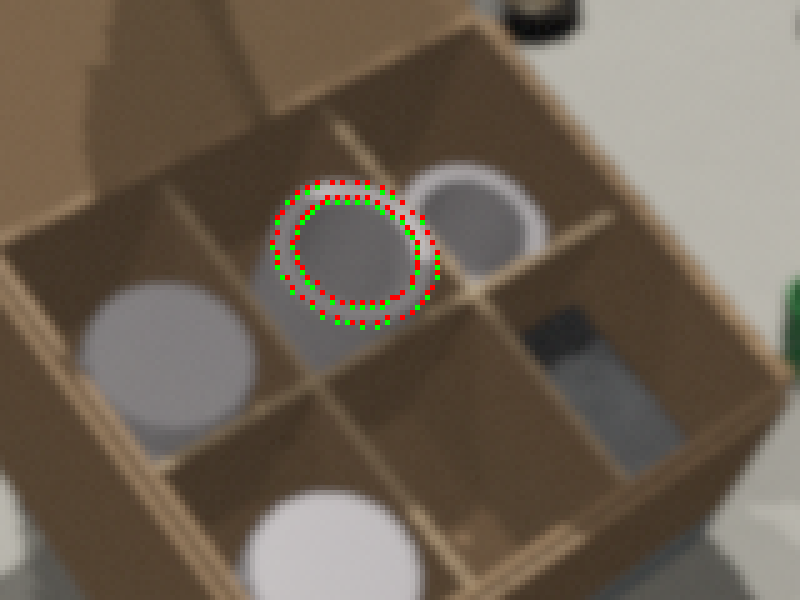

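Both predicted rings (green nominal, red fitted) sit on the beaker rim at (355,250) of the crop. The neighbours are the closed jar to the left and the short beaker to the right. Flap is at 2.53 rad, so it is right back. Next I plan the wall grasp, with one finger inside the beaker and one in the uphill gap.

```bash
python3 - <<'E'
from geo import *
a=mouth(.065,-.001,.10);b=mouth(.065,-.001,-.025)
print(a,b)
plan([((.58,.204,.34),8,5.5,2),(a,25,5.5,3),(b,25,5.5,5)])
E
```

```text
[0.52369776 0.19667459 0.26703   ] [0.57620491 0.20173046 0.15378   ]
 xyz 0 -19 -38  a -1.7 0.1 -0.1
 xyz 0 -18 -39  a -1.7 0.1 -0.1
  ->  [0.58  0.204 0.34 ] 8 5.5
 xyz -1 -22 21  a -5.7 0.0 -0.0
 xyz -1 -24 19  a -5.7 0.0 0.0
 xyz -1 -26 17  a -5.7 0.0 -0.0
  ->  [0.524 0.197 0.267] 25 5.5
 xyz 0 0 25  a 0.0 0.0 0.0
 xyz 0 0 25  a 0.0 0.0 0.0
 xyz 0 0 25  a 0.0 0.0 0.0
 xyz 0 0 25  a 0.0 0.0 0.0
 xyz 0 0 25  a 0.0 0.0 0.0
  ->  [0.576 0.202 0.154] 25 5.5
```

```bash
python3 -m crank '[{"jaw":0,"x":0,"y":-19,"z":-38,"ax":-1.7,"ay":0,"az":0},{"jaw":0,"x":0,"y":-18,"z":-39,"ax":-1.7,"ay":0,"az":0},{"jaw":35,"x":-1,"y":-22,"z":21,"ax":-5.7,"ay":0,"az":0},{"jaw":35,"x":-1,"y":-24,"z":19,"ax":-5.7,"ay":0,"az":0},{"jaw":35,"x":-1,"y":-26,"z":17,"ax":-5.7,"ay":0,"az":0},{"jaw":35,"x":0,"y":0,"z":0,"ax":0,"ay":0,"az":0},{"jaw":35,"x":0,"y":0,"z":0,"ax":0,"ay":0,"az":0}]'
python3 - <<'E'
from geo import *
a=mouth(.065,-.001,.05);b=mouth(.065,-.001,-.025)
plan([(a,25,5.5,2),(b,25,5.5,4)])
E
```

```text
t: 5.95
eef_pos: [0.5239, 0.1949, 0.2688]
tool_rot: [0.148, 0.657, 0.722, 0.16]
contact_force: [0.6, -0.2, 0.4]
gripper_width: 0.349
 xyz 1 0 26  a 0.1 0.1 -0.0
 xyz 1 0 26  a 0.1 0.1 -0.0
  ->  [0.545 0.199 0.222] 25 5.5
 xyz 0 0 19  a 0.0 0.0 0.0
 xyz 0 0 19  a 0.0 0.0 0.0
 xyz 0 0 19  a 0.0 0.0 -0.0
 xyz 0 0 19  a 0.0 -0.0 -0.0
  ->  [0.576 0.202 0.154] 25 5.5
```

```bash
python3 -m crank '[{"jaw":35,"x":1,"y":0,"z":26,"ax":0,"ay":0,"az":0},{"jaw":35,"x":1,"y":0,"z":26,"ax":0,"ay":0,"az":0},{"jaw":35,"x":0,"y":0,"z":19,"ax":0,"ay":0,"az":0},{"jaw":35,"x":0,"y":0,"z":19,"ax":0,"ay":0,"az":0},{"jaw":35,"x":0,"y":0,"z":0,"ax":0,"ay":0,"az":0}]'
python3 - <<'E'
from geo import *
plan([(mouth(.065,-.001,-.025),25,5.5,2)])
E
```

```text
t: 6.58
eef_pos: [0.5628, 0.2009, 0.1862]
tool_rot: [0.146, 0.658, 0.722, 0.16]
contact_force: [0.4, 0.6, -0.1]
gripper_width: 0.35
 xyz 0 -1 18  a 0.0 0.1 -0.1
 xyz 0 -1 18  a 0.0 0.1 -0.1
  ->  [0.576 0.202 0.154] 25 5.5
```

```bash
python3 -m crank '[{"jaw":35,"x":0,"y":-1,"z":18,"ax":0,"ay":0,"az":0},{"jaw":35,"x":0,"y":-1,"z":16,"ax":0,"ay":0,"az":0},{"jaw":35,"x":0,"y":0,"z":0,"ax":0,"ay":0,"az":0}]'
python3 -m crank '[{"jaw":0,"x":0,"y":0,"z":0,"ax":0,"ay":0,"az":0},{"jaw":0,"x":0,"y":0,"z":0,"ax":0,"ay":0,"az":0},{"jaw":0,"x":0,"y":0,"z":0,"ax":0,"ay":0,"az":0},{"jaw":0,"x":0,"y":0,"z":0,"ax":0,"ay":0,"az":0}]' 60
```

```text
t: 6.95
eef_pos: [0.5748, 0.2017, 0.1551]
tool_rot: [0.147, 0.657, 0.722, 0.16]
contact_force: [-0.3, -0.3, 0.4]
gripper_width: 0.35
t: 7.45
eef_pos: [0.5744, 0.2018, 0.1561]
tool_rot: [0.147, 0.657, 0.722, 0.16]
contact_force: [-3.3, -1.4, 6.5]
gripper_width: 0.106
```

Gripped at 9 mm, which is the wall. Draw it out along the cell axis.

```bash
python3 -m crank '[{"jaw":0,"x":0,"y":0,"z":-8,"ax":0,"ay":0,"az":0},{"jaw":0,"x":0,"y":0,"z":-12,"ax":0,"ay":0,"az":0},{"jaw":0,"x":0,"y":0,"z":-20,"ax":0,"ay":0,"az":0},{"jaw":0,"x":0,"y":0,"z":-20,"ax":0,"ay":0,"az":0},{"jaw":0,"x":0,"y":0,"z":-20,"ax":0,"ay":0,"az":0},{"jaw":0,"x":0,"y":0,"z":-20,"ax":0,"ay":0,"az":0},{"jaw":0,"x":0,"y":0,"z":-20,"ax":0,"ay":0,"az":0},{"jaw":0,"x":0,"y":0,"z":-12,"ax":0,"ay":0,"az":0},{"jaw":0,"x":0,"y":0,"z":-8,"ax":0,"ay":0,"az":0},{"jaw":0,"x":0,"y":0,"z":0,"ax":0,"ay":0,"az":0}]'
python3 - <<'E'
from geo import *
im,d=shot('side','s3');print(st()['q'])
cv2.imwrite('pics/s3c.png',cv2.resize(im[120:360,180:500,::-1],(640,480)))
E
```

```text
t: 8.7
eef_pos: [0.5147, 0.1963, 0.2823]
tool_rot: [0.148, 0.657, 0.722, 0.16]
contact_force: [-0.1, 0.8, -1.1]
gripper_width: 0.102
[ 0.63822404  0.22040237 -1.34582239  2.04532057  0.6681855   0.77206096
 -0.99209408]
```

View pics/s3c.png

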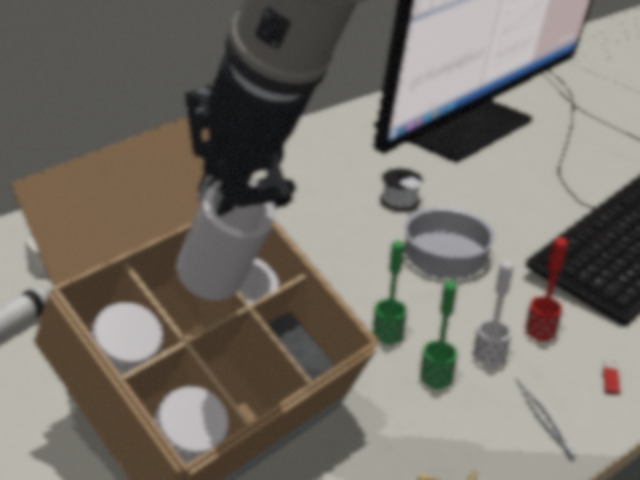

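The beaker hangs from the fingers clear of the dividers (crop 225,245), and the other contents are still in place. Before carrying it to the dish I'll check the monitor clearance.

```bash
python3 - <<'E'
from geo import *
z=np.load('pics/top0.npz');T=cloud('top',z['d'])
m=(T[...,2]>.08)&(T[...,2]<.6)&(z['d']>0)&(T[...,0]>.55)&(T[...,0]<1.2);m[:,:395]=0;m[250:]=0
q=T[m]
for a,b in((-.2,-.25),(-.25,-.3),(-.3,-.35),(-.35,-.4),(-.4,-.5)):
    k=q[(q[:,1]<a)&(q[:,1]>b)]; print(a,b,len(k),k.min(0) if len(k) else '',k.max(0) if len(k) else '')
yaw=-22;f=np.array([np.cos(np.radians(yaw)),np.sin(np.radians(yaw)),0])
D=np.array([.6013,-.2446,0])+.029*f; print(D)
plan([((.50,.195,.36),25,5.5,2),((.52,.0,.37),0,-5,6),((D[0],D[1],.30),0,yaw,6)])
E
```

```text
-0.2 -0.25 1695 [ 0.99997824 -0.24994245  0.0807069 ] [ 1.05677443 -0.20004951  0.556296  ]
-0.25 -0.3 2389 [ 0.73427614 -0.29999713  0.08035915] [ 1.05688674 -0.25003425  0.55455858]
-0.3 -0.35 2369 [ 0.73759807 -0.34999313  0.08003826] [ 1.05700118 -0.30002276  0.55036995]
-0.35 -0.4 2334 [ 0.74340843 -0.39998335  0.08014289] [ 1.05783863 -0.35004995  0.54882922]
-0.4 -0.5 4688 [ 0.7498917  -0.49999503  0.08017869] [ 1.05729705 -0.40000843  0.54722429]
[ 0.62818833 -0.25546359  0.        ]
 xyz 0 10 -39  a 0.0 0.1 -0.0
 xyz 0 10 -39  a 0.0 0.1 -0.0
  ->  [0.5   0.195 0.36 ] 25 5.5
 xyz -33 1 -1  a 4.2 -0.4 1.7
 xyz -33 2 -1  a 4.2 -0.4 1.7
 xyz -33 3 -1  a 4.2 -0.4 1.7
 xyz -32 4 -1  a 4.2 -0.4 1.7
 xyz -32 4 -1  a 4.2 -0.4 1.7
 xyz -32 5 -1  a 4.2 -0.4 1.7
  ->  [0.52 0.   0.37] 0 -5
 xyz -41 22 12  a -0.0 -0.0 2.8
 xyz -40 24 12  a -0.0 -0.0 2.8
 xyz -39 26 12  a -0.0 -0.0 2.8
 xyz -37 27 12  a -0.0 -0.0 2.8
 xyz -36 29 12  a -0.0 -0.0 2.8
 xyz -34 31 12  a -0.0 -0.0 2.8
  ->  [ 0.628 -0.255  0.3  ] 0 -22
```

```bash
python3 -m crank '[{"jaw":0,"x":0,"y":10,"z":-39,"ax":0,"ay":0,"az":0},{"jaw":0,"x":0,"y":10,"z":-39,"ax":0,"ay":0,"az":0},{"jaw":0,"x":-33,"y":1,"z":-1,"ax":4.2,"ay":-0.4,"az":1.7},{"jaw":0,"x":-33,"y":2,"z":-1,"ax":4.2,"ay":-0.4,"az":1.7},{"jaw":0,"x":-33,"y":3,"z":-1,"ax":4.2,"ay":-0.4,"az":1.7},{"jaw":0,"x":-32,"y":4,"z":-1,"ax":4.2,"ay":-0.4,"az":1.7},{"jaw":0,"x":-32,"y":4,"z":-1,"ax":4.2,"ay":-0.4,"az":1.7},{"jaw":0,"x":-32,"y":5,"z":-1,"ax":4.2,"ay":-0.4,"az":1.7},{"jaw":0,"x":0,"y":0,"z":0,"ax":0,"ay":0,"az":0}]'
python3 - <<'E'
from geo import *
print(st()['q'])
D=(.628,-.2555)
plan([((D[0],D[1],.30),0,-22,7),((D[0],D[1],.16),0,-22,5)])
E
```

```text
t: 9.88
eef_pos: [0.5221, -0.0034, 0.3683]
tool_rot: [-0.001, 0.739, 0.674, -0.003]
contact_force: [0.1, 1.1, -2.2]
gripper_width: 0.1
[ 0.84970524  0.30676459 -1.18032374  1.67202481  0.29044423  1.36560143
 -0.46913582]
 xyz -34 18 10  a -0.0 0.0 2.4
 xyz -34 20 10  a -0.0 0.0 2.4
 xyz -33 21 10  a -0.0 0.0 2.4
 xyz -32 23 10  a -0.0 0.0 2.4
 xyz -31 24 10  a -0.0 0.0 2.4
 xyz -30 25 10  a -0.0 0.0 2.4
 xyz -29 26 10  a -0.0 0.0 2.4
  ->  [ 0.628 -0.256  0.3  ] 0 -22
 xyz 0 0 28  a -0.0 0.0 0.0
 xyz 0 0 28  a -0.0 0.0 0.0
 xyz 0 0 28  a -0.0 0.0 -0.0
 xyz 0 0 28  a -0.0 0.0 0.0
 xyz 0 0 28  a -0.0 0.0 0.0
  ->  [ 0.628 -0.256  0.16 ] 0 -22
```

```bash
python3 -m crank '[{"jaw":0,"x":-34,"y":18,"z":10,"ax":0,"ay":0,"az":2.4},{"jaw":0,"x":-34,"y":20,"z":10,"ax":0,"ay":0,"az":2.4},{"jaw":0,"x":-33,"y":21,"z":10,"ax":0,"ay":0,"az":2.4},{"jaw":0,"x":-32,"y":23,"z":10,"ax":0,"ay":0,"az":2.4},{"jaw":0,"x":-31,"y":24,"z":10,"ax":0,"ay":0,"az":2.4},{"jaw":0,"x":-30,"y":25,"z":10,"ax":0,"ay":0,"az":2.4},{"jaw":0,"x":-29,"y":26,"z":10,"ax":0,"ay":0,"az":2.4},{"jaw":0,"x":0,"y":0,"z":28,"ax":0,"ay":0,"az":0},{"jaw":0,"x":0,"y":0,"z":28,"ax":0,"ay":0,"az":0},{"jaw":0,"x":0,"y":0,"z":28,"ax":0,"ay":0,"az":0},{"jaw":0,"x":0,"y":0,"z":28,"ax":0,"ay":0,"az":0},{"jaw":0,"x":0,"y":0,"z":0,"ax":0,"ay":0,"az":0}]'
python3 - <<'E'
from geo import *
print(st()['q'])
im,d=shot('side','s4');P=cloud('side',d)
# fit beaker cylinder axis: whitish points between z .1 and .2 near dish
col=im.astype(int);o=st()
m=(d>0)&(np.hypot(P[...,0]-.6013,P[...,1]+.2446)<.06)&(P[...,2]>.115)&(P[...,2]<.185)&(col.mean(2)>90)
from scipy.optimize import least_squares
q=P[m]
f=least_squares(lambda p:np.hypot(q[:,0]-p[0]-p[2]*(q[:,2]-.15),q[:,1]-p[1]-p[3]*(q[:,2]-.15))-.033,[.6013,-.2446,0,0],loss='soft_l1',f_scale=.002)
print('beaker axis at z=.15',f.x[:2],'lean deg',np.degrees(f.x[2:]),len(q),np.abs(f.fun).mean())
cv2.imwrite('pics/s4c.png',cv2.resize(im[90:300,280:560,::-1],(640,480)))
plan([((.628,-.2555,.160),0,-22,1)])
E
```

```text
t: 11.38
eef_pos: [0.6251, -0.2528, 0.1856]
tool_rot: [-0.001, 0.828, 0.561, -0.004]
contact_force: [-0.4, -0.3, -0.7]
gripper_width: 0.1
[ 0.87070358  0.68347685 -0.89412138  1.54991491  0.56345126  1.19064121
 -0.51230283]
beaker axis at z=.15 [ 0.59956274 -0.24262287] lean deg [0.4468674  0.32949431] 608 0.0012590509879501634
 xyz -2 3 28  a -0.2 0.3 0.2
  ->  [ 0.628 -0.256  0.16 ] 0 -22
```

View pics/s4c.png

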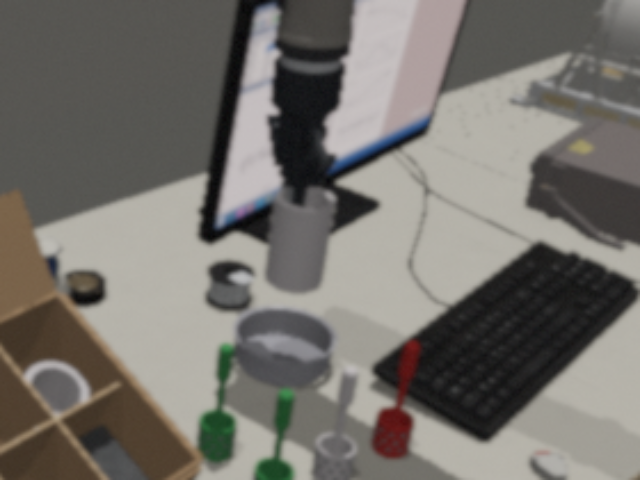

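The beaker hangs upright (300,240 in the crop), about 2 mm off the dish axis and leaning under 0.6°. Lower it.

```bash
python3 -m crank '[{"jaw":0,"x":-2,"y":2,"z":28,"ax":0,"ay":0.3,"az":0},{"jaw":0,"x":0,"y":0,"z":28,"ax":0,"ay":0,"az":0},{"jaw":0,"x":0,"y":0,"z":22,"ax":0,"ay":0,"az":0},{"jaw":0,"x":0,"y":0,"z":14,"ax":0,"ay":0,"az":0},{"jaw":0,"x":0,"y":0,"z":8,"ax":0,"ay":0,"az":0},{"jaw":0,"x":0,"y":0,"z":3,"ax":0,"ay":0,"az":0},{"jaw":0,"x":0,"y":0,"z":0,"ax":0,"ay":0,"az":0}]'; python3 -m crank '[{"jaw":0,"x":0,"y":0,"z":2,"ax":0,"ay":0,"az":0},{"jaw":0,"x":0,"y":0,"z":0,"ax":0,"ay":0,"az":0}]'
```

```text
t: 12.3
eef_pos: [0.6281, -0.2555, 0.0859]
tool_rot: [-0.0, 0.828, 0.561, -0.0]
contact_force: [0.7, 0.3, -1.7]
gripper_width: 0.101
t: 12.55
eef_pos: [0.6278, -0.2556, 0.0836]
tool_rot: [-0.0, 0.828, 0.561, -0.001]
contact_force: [0.2, -0.3, -1.7]
gripper_width: 0.1
```

```bash
for i in 1 2; do python3 -m crank '[{"jaw":0,"x":0,"y":0,"z":2,"ax":0,"ay":0,"az":0},{"jaw":0,"x":0,"y":0,"z":2,"ax":0,"ay":0,"az":0},{"jaw":0,"x":0,"y":0,"z":0,"ax":0,"ay":0,"az":0}]' | grep -E "eef|force"; done
```

```text
eef_pos: [0.6275, -0.2555, 0.0791]
contact_force: [-0.8, 0.3, -1.3]
eef_pos: [0.6283, -0.2554, 0.0767]
contact_force: [-2.0, 0.6, 5.1]
```

Contact with 5 N at the expected height. Release and back straight up.

```bash
python3 -m crank '[{"jaw":30,"x":0,"y":0,"z":-1,"ax":0,"ay":0,"az":0},{"jaw":30,"x":0,"y":0,"z":0,"ax":0,"ay":0,"az":0},{"jaw":30,"x":0,"y":0,"z":0,"ax":0,"ay":0,"az":0},{"jaw":30,"x":0,"y":0,"z":-20,"ax":0,"ay":0,"az":0},{"jaw":30,"x":0,"y":0,"z":-30,"ax":0,"ay":0,"az":0},{"jaw":30,"x":0,"y":0,"z":-50,"ax":0,"ay":0,"az":0},{"jaw":30,"x":0,"y":0,"z":-60,"ax":0,"ay":0,"az":0},{"jaw":30,"x":0,"y":0,"z":0,"ax":0,"ay":0,"az":0}]'
python3 - <<'E'
from geo import *
from scipy.optimize import least_squares
im,d=shot('side','s5');P=cloud('side',d)
im2,d2=shot('top','t5');T=cloud('top',d2)
m=(d>0)&(np.hypot(P[...,0]-.6013,P[...,1]+.2446)<.06)&(P[...,2]>.048)&(P[...,2]<.103)
q=P[m]
f=least_squares(lambda p:np.hypot(q[:,0]-p[0]-p[2]*(q[:,2]-.07),q[:,1]-p[1]-p[3]*(q[:,2]-.07))-.033,[.6013,-.2446,0,0],loss='soft_l1',f_scale=.002)
print('axis z=.07',f.x[:2],np.degrees(f.x[2:]),len(q))
for n,C in(('side',P),('top',T)):
    k=C[(np.hypot(C[...,0]-.6013,C[...,1]+.2446)<.06)&(C[...,2]>.1)&(C[...,2]<.118)]
    f=least_squares(lambda p:np.maximum(0,np.hypot(k[:,0]-p[0],k[:,1]-p[1])-.033)+np.maximum(0,.025-np.hypot(k[:,0]-p[0],k[:,1]-p[1])),[.6,-.2446],loss='soft_l1',f_scale=.002)
    print(n,'rim',f.x,len(k),k[:,2].mean() if len(k) else 0)
# basket handle, both cameras
for n,C in(('side',P),('top',T)):
    k=C[(np.hypot(C[...,0]-.418,C[...,1]+.128)<.02)&(C[...,2]>.1)&(C[...,2]<.145)]
    k2=least_squares(lambda p:np.hypot(k[:,0]-p[0],k[:,1]-p[1])-.008,[.42,-.13],loss='soft_l1',f_scale=.002).x if n=='side' else k[k[:,2]>.125].mean(0)
    print(n,'handle',k2,len(k),k[:,2].max())
E
```

```text
t: 14.3
eef_pos: [0.6313, -0.255, 0.244]
tool_rot: [0.004, 0.828, 0.561, 0.003]
contact_force: [-0.3, -0.2, -0.1]
gripper_width: 0.299
axis z=.07 [ 0.60245817 -0.24451199] [-1.70234654  4.2380222 ] 551
side rim [ 0.60127782 -0.24279386] 211 0.10630839124029909
top rim [ 0.60391681 -0.24631648] 222 0.10872962192403895
side handle [ 0.42059383 -0.13095215] 110 0.137931417385145
top handle [ 0.42130456 -0.132343    0.13581493] 40 0.14448746196556977
```

```bash
python3 - <<'E'
from geo import *
print(st()['q'])
plan([((.4208,-.1315,.25),0,-22,5),((.4208,-.1315,.103),0,-22,6)])
E
```

```text
[ 0.88609151  0.64128573 -0.92066622  1.49249761  0.5233778   1.26743703
 -0.47653374]
 xyz 8 -48 -2  a 0.0 0.0 0.0
 xyz 8 -48 -2  a 0.0 0.0 0.0
 xyz 8 -48 -2  a 0.0 0.0 0.0
 xyz 7 -48 -2  a 0.0 0.0 0.0
 xyz 7 -48 -2  a 0.0 0.0 0.0
  ->  [ 0.421 -0.132  0.25 ] 0 -22
 xyz 0 0 24  a 0.0 -0.0 0.0
 xyz 0 0 25  a 0.0 -0.0 0.0
 xyz 0 0 24  a 0.0 -0.0 -0.0
 xyz 0 0 25  a 0.0 -0.0 0.0
 xyz 0 0 24  a 0.0 -0.0 -0.0
 xyz 0 0 25  a 0.0 -0.0 -0.0
  ->  [ 0.421 -0.132  0.103] 0 -22
```

```bash
python3 -m crank '[{"jaw":40,"x":8,"y":-48,"z":-2,"ax":0,"ay":0,"az":0},{"jaw":40,"x":8,"y":-48,"z":-2,"ax":0,"ay":0,"az":0},{"jaw":40,"x":8,"y":-48,"z":-2,"ax":0,"ay":0,"az":0},{"jaw":40,"x":7,"y":-48,"z":-2,"ax":0,"ay":0,"az":0},{"jaw":40,"x":7,"y":-48,"z":-2,"ax":0,"ay":0,"az":0},{"jaw":40,"x":0,"y":0,"z":25,"ax":0,"ay":0,"az":0},{"jaw":40,"x":0,"y":0,"z":25,"ax":0,"ay":0,"az":0},{"jaw":40,"x":0,"y":0,"z":0,"ax":0,"ay":0,"az":0}]'
python3 - <<'E'
from geo import *
print(st()['q'])
plan([((.4208,-.1315,.103),0,-22,4)])
E
```

```text
t: 15.4
eef_pos: [0.4171, -0.1308, 0.1951]
tool_rot: [-0.003, 0.828, 0.561, -0.002]
contact_force: [-0.0, 0.8, 0.5]
gripper_width: 0.399
[ 1.13541359  0.30068036 -1.10695377  2.07860164  0.32749873  0.95774133
 -0.52793012]
 xyz 0 1 23  a -0.1 0.0 0.1
 xyz 0 1 23  a -0.1 0.0 0.1
 xyz 0 1 23  a -0.1 0.0 0.1
 xyz 0 1 23  a -0.1 0.0 0.1
  ->  [ 0.421 -0.132  0.103] 0 -22
```

```bash
python3 -m crank '[{"jaw":40,"x":0,"y":2,"z":23,"ax":0,"ay":0,"az":0},{"jaw":40,"x":0,"y":2,"z":23,"ax":0,"ay":0,"az":0},{"jaw":40,"x":0,"y":0,"z":23,"ax":0,"ay":0,"az":0},{"jaw":40,"x":0,"y":0,"z":22,"ax":0,"ay":0,"az":0},{"jaw":40,"x":0,"y":0,"z":0,"ax":0,"ay":0,"az":0}]'
python3 -m crank '[{"jaw":0,"x":0,"y":0,"z":0,"ax":0,"ay":0,"az":0},{"jaw":0,"x":0,"y":0,"z":0,"ax":0,"ay":0,"az":0},{"jaw":0,"x":0,"y":0,"z":0,"ax":0,"ay":0,"az":0},{"jaw":0,"x":0,"y":0,"z":0,"ax":0,"ay":0,"az":0}]' 40
python3 - <<'E'
from geo import *
print(np.degrees(np.arctan2(*st()['eef_pos'][1::-1])))
plan([((.4208,-.1315,.28),0,-22,5),((.6026,-.2446,.28),0,-22,6)])
E
```

```text
t: 16.02
eef_pos: [0.4221, -0.1322, 0.1053]
tool_rot: [-0.002, 0.828, 0.561, -0.001]
contact_force: [0.8, -0.7, 0.5]
gripper_width: 0.403
t: 16.52
eef_pos: [0.4234, -0.1327, 0.1066]
tool_rot: [0.0, 0.828, 0.56, -0.0]
contact_force: [-0.7, 0.5, 5.9]
gripper_width: 0.167
-17.398772805998078
 xyz 0 -1 -35  a -0.0 0.0 0.0
 xyz 0 -1 -35  a -0.0 0.0 0.0
 xyz 0 -1 -35  a -0.0 0.0 0.0
 xyz 0 -1 -35  a -0.0 0.0 0.0
 xyz 0 -1 -35  a -0.0 0.0 0.0
  ->  [ 0.421 -0.132  0.28 ] 0 -22
 xyz -6 35 0  a 0.0 -0.0 0.0
 xyz -6 35 0  a 0.0 -0.0 -0.0
 xyz -6 35 0  a 0.0 -0.0 0.0
 xyz -6 35 0  a 0.0 -0.0 -0.0
 xyz -6 35 0  a 0.0 -0.0 0.0
 xyz -6 35 0  a 0.0 -0.0 0.0
  ->  [ 0.603 -0.245  0.28 ] 0 -22
```

```bash
python3 -m crank '[{"jaw":0,"x":0,"y":0,"z":-15,"ax":0,"ay":0,"az":0},{"jaw":0,"x":0,"y":0,"z":-35,"ax":0,"ay":0,"az":0},{"jaw":0,"x":0,"y":0,"z":-45,"ax":0,"ay":0,"az":0},{"jaw":0,"x":0,"y":0,"z":-45,"ax":0,"ay":0,"az":0},{"jaw":0,"x":0,"y":0,"z":-35,"ax":0,"ay":0,"az":0},{"jaw":0,"x":-6,"y":35,"z":0,"ax":0,"ay":0,"az":0},{"jaw":0,"x":-6,"y":35,"z":0,"ax":0,"ay":0,"az":0},{"jaw":0,"x":-6,"y":35,"z":0,"ax":0,"ay":0,"az":0},{"jaw":0,"x":-6,"y":35,"z":0,"ax":0,"ay":0,"az":0},{"jaw":0,"x":-6,"y":35,"z":0,"ax":0,"ay":0,"az":0},{"jaw":0,"x":-6,"y":32,"z":0,"ax":0,"ay":0,"az":0},{"jaw":0,"x":0,"y":0,"z":0,"ax":0,"ay":0,"az":0}]'
python3 - <<'E'
from geo import *
from scipy.optimize import least_squares
im,d=shot('side','s6');P=cloud('side',d);o=st();e=np.array(o['eef_pos']);b=e[2]-.1066
m=(d>0)&(np.hypot(P[...,0]-e[0],P[...,1]-e[1])<.035)&(P[...,2]>b+.003)&(P[...,2]<b+.04)
q=P[m];f=least_squares(lambda p:np.hypot(q[:,0]-p[0],q[:,1]-p[1])-.020,e[:2],loss='soft_l1',f_scale=.002)
print('cup',f.x,len(q),'tcp',e)
im2,d2=shot('top','t6')
cv2.imwrite('pics/s6c.png',cv2.resize(im[90:300,280:560,::-1],(640,480)))
plan([((.6026,-.2446,.27),0,-22,1)])
E
```

```text
t: 18.02
eef_pos: [0.6027, -0.2441, 0.2804]
tool_rot: [-0.001, 0.829, 0.56, -0.0]
contact_force: [-1.2, 1.2, -1.5]
gripper_width: 0.171
cup [ 0.60131853 -0.24279236] 258 tcp [ 0.60186817 -0.24290745  0.28058198]
 xyz -2 2 11  a -0.1 -0.0 0.2
  ->  [ 0.603 -0.245  0.27 ] 0 -22
```

View pics/s6c.png

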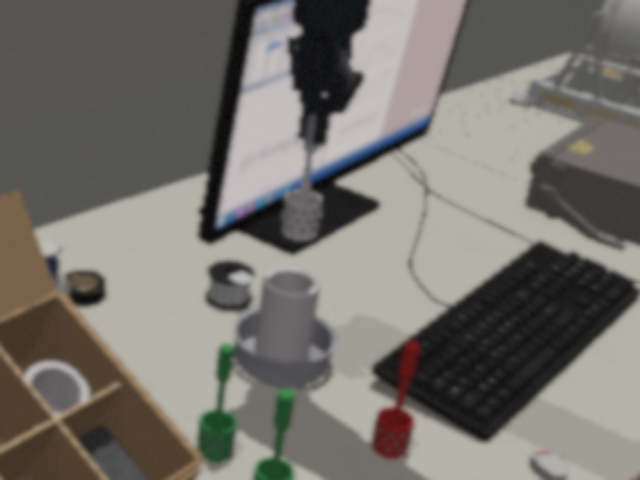

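The beaker stands in the dish and the basket hangs upright right above it. In the same camera the cup axis agrees with the rim centre to 0.1 mm. Lower it.

```bash
python3 -m crank '[{"jaw":0,"x":0,"y":0,"z":30,"ax":0,"ay":0,"az":0},{"jaw":0,"x":0,"y":0,"z":25,"ax":0,"ay":0,"az":0},{"jaw":0,"x":0,"y":0,"z":12,"ax":0,"ay":0,"az":0},{"jaw":0,"x":0,"y":0,"z":8,"ax":0,"ay":0,"az":0},{"jaw":0,"x":0,"y":0,"z":8,"ax":0,"ay":0,"az":0},{"jaw":0,"x":0,"y":0,"z":0,"ax":0,"ay":0,"az":0}]'
```

```text
t: 18.88
eef_pos: [0.6015, -0.243, 0.1972]
tool_rot: [-0.001, 0.828, 0.561, -0.001]
contact_force: [-0.4, -0.3, -0.9]
gripper_width: 0.173
```

```bash
python3 -m crank '[{"jaw":0,"x":0,"y":0,"z":12,"ax":0,"ay":0,"az":0},{"jaw":0,"x":0,"y":0,"z":15,"ax":0,"ay":0,"az":0},{"jaw":0,"x":0,"y":0,"z":15,"ax":0,"ay":0,"az":0},{"jaw":0,"x":0,"y":0,"z":15,"ax":0,"ay":0,"az":0},{"jaw":0,"x":0,"y":0,"z":10,"ax":0,"ay":0,"az":0},{"jaw":0,"x":0,"y":0,"z":0,"ax":0,"ay":0,"az":0}]' | grep -E 'eef|force'; for i in 1 2; do python3 -m crank '[{"jaw":0,"x":0,"y":0,"z":2,"ax":0,"ay":0,"az":0},{"jaw":0,"x":0,"y":0,"z":2,"ax":0,"ay":0,"az":0},{"jaw":0,"x":0,"y":0,"z":0,"ax":0,"ay":0,"az":0}]' | grep -E "eef|force"; done
```

```text
eef_pos: [0.6012, -0.2428, 0.1294]
contact_force: [-0.5, 1.0, -0.9]
eef_pos: [0.6016, -0.2429, 0.1266]
contact_force: [0.5, -0.9, -0.3]
eef_pos: [0.6015, -0.2429, 0.1222]
contact_force: [0.8, -0.1, -1.0]
```

```bash
for i in 1 2; do python3 -m crank '[{"jaw":0,"x":0,"y":0,"z":2,"ax":0,"ay":0,"az":0},{"jaw":0,"x":0,"y":0,"z":0,"ax":0,"ay":0,"az":0}]' | grep -E "eef|force"; done
```

```text
eef_pos: [0.6015, -0.2429, 0.1203]
contact_force: [0.2, -0.4, 0.2]
eef_pos: [0.6019, -0.2428, 0.1188]
contact_force: [-0.5, 0.1, 0.6]
```

```bash
for i in 1 2; do python3 -m crank '[{"jaw":0,"x":0,"y":0,"z":1,"ax":0,"ay":0,"az":0},{"jaw":0,"x":0,"y":0,"z":0,"ax":0,"ay":0,"az":0}]' | grep -E "eef|force"; done
```

```text
eef_pos: [0.6022, -0.2428, 0.1187]
contact_force: [-1.3, 1.3, 8.4]
eef_pos: [0.6025, -0.2427, 0.1187]
contact_force: [-3.6, -0.3, 13.0]
```

Standing on the beaker's bottom (13 N at the expected height). Ease off, release and rise.

```bash
python3 -m crank '[{"jaw":0,"x":0,"y":0,"z":-2,"ax":0,"ay":0,"az":0},{"jaw":40,"x":0,"y":0,"z":0,"ax":0,"ay":0,"az":0},{"jaw":40,"x":0,"y":0,"z":0,"ax":0,"ay":0,"az":0},{"jaw":40,"x":0,"y":0,"z":0,"ax":0,"ay":0,"az":0},{"jaw":40,"x":0,"y":0,"z":-15,"ax":0,"ay":0,"az":0},{"jaw":40,"x":0,"y":0,"z":-40,"ax":0,"ay":0,"az":0},{"jaw":40,"x":0,"y":0,"z":-60,"ax":0,"ay":0,"az":0},{"jaw":0,"x":0,"y":0,"z":-60,"ax":0,"ay":0,"az":0},{"jaw":0,"x":0,"y":0,"z":-40,"ax":0,"ay":0,"az":0},{"jaw":0,"x":0,"y":0,"z":0,"ax":0,"ay":0,"az":0}]'
python3 - <<'E'
from geo import *
print(st()['q'])
im,d=shot('side','s7')
cv2.imwrite('pics/s7c.png',cv2.resize(im[150:310,330:470,::-1],(525,600)))
th=2.53; print('edge',edge(th),'hinge',w([.048,0,.206]))
# behind flap: finger on far side
for t in(0,10): print(push(2.53,t,.045,.03,-1))
E
```

```text
t: 22.62
eef_pos: [0.6038, -0.2422, 0.3387]
tool_rot: [0.002, 0.828, 0.561, 0.002]
contact_force: [-0.0, -0.0, -0.1]
gripper_width: 0.001
[ 0.95160552  0.5384801  -1.01304841  1.43667094  0.45822709  1.41058331
 -0.4470196 ]
edge [0.64677732 0.20953043 0.29523805] hinge [0.59557902 0.2046006  0.206     ]
[0.69157015 0.21384349 0.26523805]
[0.69607511 0.21427727 0.27350799]
```

View pics/s7c.png

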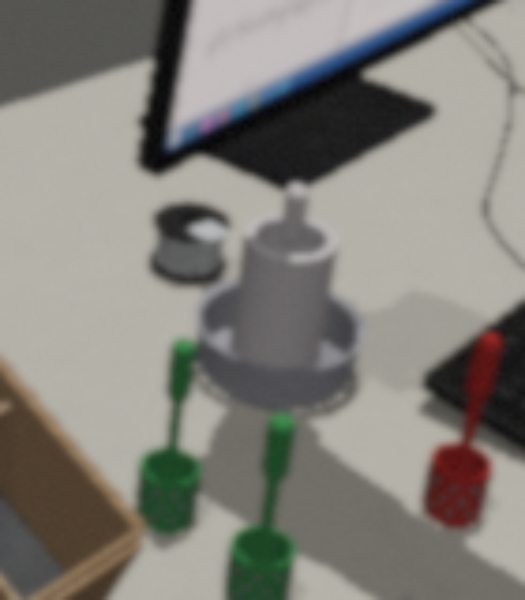

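The set is nested: the basket handle (295,200) stands centred out of the beaker in the dish. Next, go behind the flap and plan the closing arc.

```bash
python3 - <<'E'
from geo import *
plan([((.66,-.02,.41),0,-8,6),((.705,.2145,.41),0,5.5,6),((.705,.2145,.27),0,5.5,4)])
def shutp(th,t,r=.078):
    a=np.radians(205)-th;d=np.array([np.cos(a),0,np.sin(a)]);n=np.array([np.sin(a),0,-np.cos(a)])
    y=np.array([np.cos(np.radians(t)),0,np.sin(np.radians(t))])
    return w(np.array([.048,0,.206])+r*d+.002*n+.0145*y)
ths=[2.5,2.3,2.1,1.9,1.7,1.5,1.3,1.1,.9,.7,.5,.3,.15,.05]
wp=[(shutp(a,25*(2.5-a)/2.5),25*(2.5-a)/2.5,5.5,1) for a in ths]
print('ARC');plan(wp,((.705,.2145,.27),0,5.5))
E
```

```text
xyz 38 -5 -12  a 0.0 0.0 -2.3
 xyz 38 -3 -12  a 0.0 0.0 -2.3
 xyz 38 -2 -12  a 0.0 0.0 -2.3
 xyz 38 0 -12  a 0.0 0.0 -2.3
 xyz 38 1 -12  a 0.0 0.0 -2.3
 xyz 38 3 -12  a 0.0 0.0 -2.3
  ->  [ 0.66 -0.02  0.41] 0 -8
 xyz 40 2 0  a -0.0 -0.0 -2.2
 xyz 40 4 0  a -0.0 -0.0 -2.3
 xyz 39 5 0  a -0.0 -0.0 -2.2
 xyz 39 7 0  a -0.0 -0.0 -2.3
 xyz 39 8 0  a -0.0 -0.0 -2.2
 xyz 39 10 0  a -0.0 -0.0 -2.3
  ->  [0.705 0.214 0.41 ] 0 5.5
 xyz 0 0 35  a -0.0 0.0 -0.0
 xyz 0 0 35  a -0.0 0.0 -0.0
 xyz 0 0 35  a -0.0 0.0 -0.0
 xyz 0 0 35  a -0.0 0.0 -0.0
  ->  [0.705 0.214 0.27 ] 0 5.5
ARC
 xyz 1 -57 -4  a 0.0 0.0 0.0
  ->  [0.649 0.21  0.274] 0.0 5.5
 xyz 0 -14 -7  a -2.0 -0.0 0.0
  ->  [0.634 0.208 0.281] 2.0000000000000018 5.5
 xyz 0 -15 -4  a -2.0 -0.0 0.0
  ->  [0.619 0.207 0.284] 3.999999999999999 5.5
 xyz 0 -16 -2  a -2.0 -0.0 0.0
  ->  [0.604 0.205 0.285] 6.000000000000001 5.5
 xyz 0 -16 1  a -2.0 0.0 0.0
  ->  [0.588 0.204 0.283] 8.0 5.5
 xyz 0 -15 3  a -2.0 0.0 -0.0
  ->  [0.574 0.203 0.278] 10.0 5.5
 xyz 0 -14 6  a -2.0 -0.0 0.0
  ->  [0.561 0.201 0.27 ] 12.0 5.5
 xyz 0 -13 8  a -2.0 0.0 -0.0
  ->  [0.55  0.2   0.259] 14.0 5.5
 xyz 0 -12 10  a -2.0 0.0 -0.0
  ->  [0.541 0.199 0.247] 16.0 5.5
 xyz 0 -10 12  a -2.0 -0.0 0.0
  ->  [0.535 0.199 0.233] 18.0 5.5
 xyz 0 -8 13  a -2.0 0.0 -0.0
  ->  [0.532 0.198 0.218] 20.0 5.5
 xyz 0 -5 14  a -2.0 -0.0 0.0
  ->  [0.532 0.198 0.203] 22.000000000000004 5.5
 xyz 0 -2 11  a -1.5 0.0 -0.0
  ->  [0.534 0.199 0.192] 23.5 5.5
 xyz 0 -1 8  a -1.0 0.0 -0.0
  ->  [0.536 0.199 0.184] 24.500000000000004 5.5
```

```bash
python3 -m crank '[{"jaw":0,"x":38,"y":-5,"z":-12,"ax":0,"ay":0,"az":-2.3},{"jaw":0,"x":38,"y":-3,"z":-12,"ax":0,"ay":0,"az":-2.3},{"jaw":0,"x":38,"y":-2,"z":-12,"ax":0,"ay":0,"az":-2.3},{"jaw":0,"x":38,"y":0,"z":-12,"ax":0,"ay":0,"az":-2.3},{"jaw":0,"x":38,"y":1,"z":-12,"ax":0,"ay":0,"az":-2.3},{"jaw":0,"x":38,"y":3,"z":-12,"ax":0,"ay":0,"az":-2.3},{"jaw":0,"x":40,"y":2,"z":0,"ax":0,"ay":0,"az":-2.2},{"jaw":0,"x":40,"y":4,"z":0,"ax":0,"ay":0,"az":-2.3},{"jaw":0,"x":39,"y":5,"z":0,"ax":0,"ay":0,"az":-2.2},{"jaw":0,"x":39,"y":7,"z":0,"ax":0,"ay":0,"az":-2.3},{"jaw":0,"x":39,"y":8,"z":0,"ax":0,"ay":0,"az":-2.2},{"jaw":0,"x":39,"y":10,"z":0,"ax":0,"ay":0,"az":-2.3}]'
python3 - <<'E'
from geo import *
plan([((.705,.2145,.41),0,5.5,1),((.705,.2145,.27),0,5.5,4)])
E
```

```text
t: 24.18
eef_pos: [0.7055, 0.2139, 0.4038]
tool_rot: [-0.001, 0.672, 0.741, -0.002]
contact_force: [-0.1, 0.3, -0.4]
gripper_width: -0.001
 xyz 1 -1 -6  a -0.2 0.0 0.1
  ->  [0.705 0.214 0.41 ] 0 5.5
 xyz 0 0 35  a 0.0 -0.0 0.0
 xyz 0 0 35  a 0.0 -0.0 0.0
 xyz 0 0 35  a 0.0 -0.0 0.0
 xyz 0 0 35  a 0.0 -0.0 0.0
  ->  [0.705 0.214 0.27 ] 0 5.5
```

```bash
python3 -m crank '[{"jaw":0,"x":0,"y":0,"z":33,"ax":0,"ay":0,"az":0},{"jaw":0,"x":0,"y":0,"z":33,"ax":0,"ay":0,"az":0},{"jaw":0,"x":0,"y":0,"z":33,"ax":0,"ay":0,"az":0},{"jaw":0,"x":0,"y":0,"z":33,"ax":0,"ay":0,"az":0},{"jaw":0,"x":0,"y":-20,"z":0,"ax":0,"ay":0,"az":0},{"jaw":0,"x":0,"y":-19,"z":-2,"ax":0,"ay":0,"az":0},{"jaw":0,"x":0,"y":-18,"z":-2,"ax":0,"ay":0,"az":0},{"jaw":0,"x":0,"y":-14,"z":-7,"ax":-2,"ay":0,"az":0},{"jaw":0,"x":0,"y":-15,"z":-4,"ax":-2,"ay":0,"az":0},{"jaw":0,"x":0,"y":-16,"z":-2,"ax":-2,"ay":0,"az":0},{"jaw":0,"x":0,"y":0,"z":0,"ax":0,"ay":0,"az":0}]'
cat >> geo.py <<'E'
def shutp(th,t,r=.078):
    a=np.radians(205)-th;d=np.array([np.cos(a),0,np.sin(a)]);n=np.array([np.sin(a),0,-np.cos(a)])
    y=np.array([np.cos(np.radians(t)),0,np.sin(np.radians(t))])
    return w(np.array([.048,0,.206])+r*d+.002*n+.0145*y)
E
python3 - <<'E'
from geo import *
ths=[1.7,1.5,1.3,1.1,.9,.7,.5,.3,.15,.05]
plan([(shutp(a,25*(2.5-a)/2.5),25*(2.5-a)/2.5,5.5,1) for a in ths])
E
```

```text
t: 25.55
eef_pos: [0.602, 0.203, 0.2883]
tool_rot: [0.035, 0.671, 0.74, 0.037]
contact_force: [0.2, 0.8, -0.4]
gripper_width: 0.003
 xyz 2 -14 4  a -2.2 0.1 0.1
  ->  [0.588 0.204 0.283] 8.0 5.5
 xyz 0 -15 3  a -2.0 0.0 -0.0
  ->  [0.574 0.203 0.278] 10.0 5.5
 xyz 0 -14 6  a -2.0 -0.0 0.0
  ->  [0.561 0.201 0.27 ] 12.0 5.5
 xyz 0 -13 8  a -2.0 0.0 -0.0
  ->  [0.55  0.2   0.259] 14.0 5.5
 xyz 0 -12 10  a -2.0 0.0 -0.0
  ->  [0.541 0.199 0.247] 16.0 5.5
 xyz 0 -10 12  a -2.0 -0.0 0.0
  ->  [0.535 0.199 0.233] 18.0 5.5
 xyz 0 -8 13  a -2.0 0.0 -0.0
  ->  [0.532 0.198 0.218] 20.0 5.5
 xyz 0 -5 14  a -2.0 -0.0 0.0
  ->  [0.532 0.198 0.203] 22.000000000000004 5.5
 xyz 0 -2 11  a -1.5 0.0 -0.0
  ->  [0.534 0.199 0.192] 23.5 5.5
 xyz 0 -1 8  a -1.0 0.0 -0.0
  ->  [0.536 0.199 0.184] 24.500000000000004 5.5
```

```bash
python3 -m crank '[{"jaw":0,"x":2,"y":-14,"z":4,"ax":-2.2,"ay":0,"az":0},{"jaw":0,"x":0,"y":-15,"z":3,"ax":-2,"ay":0,"az":0},{"jaw":0,"x":0,"y":-14,"z":6,"ax":-2,"ay":0,"az":0},{"jaw":0,"x":0,"y":-13,"z":8,"ax":-2,"ay":0,"az":0},{"jaw":0,"x":0,"y":-12,"z":10,"ax":-2,"ay":0,"az":0},{"jaw":0,"x":0,"y":-10,"z":12,"ax":-2,"ay":0,"az":0},{"jaw":0,"x":0,"y":0,"z":0,"ax":0,"ay":0,"az":0}]'
python3 - <<'E'
from geo import *
ths=[.5,.3,.15,.05]
plan([(shutp(a,25*(2.5-a)/2.5),25*(2.5-a)/2.5,5.5,1) for a in ths])
E
```

```text
t: 26.42
eef_pos: [0.5357, 0.1983, 0.2313]
tool_rot: [0.105, 0.664, 0.731, 0.115]
contact_force: [-0.5, -0.1, 0.7]
gripper_width: -0.004
 xyz 1 -8 12  a -2.1 0.1 0.0
  ->  [0.532 0.198 0.218] 20.0 5.5
 xyz 0 -5 14  a -2.0 0.0 0.0
  ->  [0.532 0.198 0.203] 22.000000000000004 5.5
 xyz 0 -2 11  a -1.5 0.0 -0.0
  ->  [0.534 0.199 0.192] 23.5 5.5
 xyz 0 -1 8  a -1.0 0.0 -0.0
  ->  [0.536 0.199 0.184] 24.500000000000004 5.5
```

```bash
python3 -m crank '[{"jaw":0,"x":1,"y":-8,"z":12,"ax":-2.1,"ay":0,"az":0},{"jaw":0,"x":0,"y":-5,"z":14,"ax":-2,"ay":0,"az":0},{"jaw":0,"x":0,"y":-2,"z":11,"ax":-1.5,"ay":0,"az":0},{"jaw":0,"x":0,"y":0,"z":4,"ax":-1,"ay":0,"az":0},{"jaw":0,"x":0,"y":0,"z":2,"ax":0,"ay":0,"az":0},{"jaw":0,"x":0,"y":0,"z":0,"ax":0,"ay":0,"az":0}]'
for i in 1 2 ; do python3 -m crank '[{"jaw":0,"x":0,"y":0,"z":2,"ax":0,"ay":0,"az":0},{"jaw":0,"x":0,"y":0,"z":0,"ax":0,"ay":0,"az":0}]' | grep -E 'eef|force'; done
```

```text
t: 27.18
eef_pos: [0.5383, 0.2003, 0.1877]
tool_rot: [0.143, 0.657, 0.723, 0.158]
contact_force: [0.3, -0.4, -0.4]
gripper_width: 0.002
eef_pos: [0.5386, 0.2001, 0.1857]
contact_force: [-0.4, 0.4, -0.4]
eef_pos: [0.5393, 0.2003, 0.1839]
contact_force: [0.2, -0.8, 0.1]
```

```bash
for i in 1 2 3; do python3 -m crank '[{"jaw":0,"x":0,"y":0,"z":2,"ax":0,"ay":0,"az":0},{"jaw":0,"x":0,"y":0,"z":0,"ax":0,"ay":0,"az":0}]' | grep -E 'eef|force'; done
python3 - <<'E'
from geo import *
im,d=shot('side','s8');cv2.imwrite('pics/s8c.png',cv2.resize(im[150:390,180:420,::-1],(600,600)))
E
```

```text
eef_pos: [0.5396, 0.2004, 0.1833]
contact_force: [-14.9, -6.4, 22.8]
eef_pos: [0.5399, 0.2005, 0.1829]
contact_force: [-29.9, -12.9, 44.7]
eef_pos: [0.5401, 0.2006, 0.1825]
contact_force: [-44.9, -18.9, 66.2]
```

View pics/s8c.png

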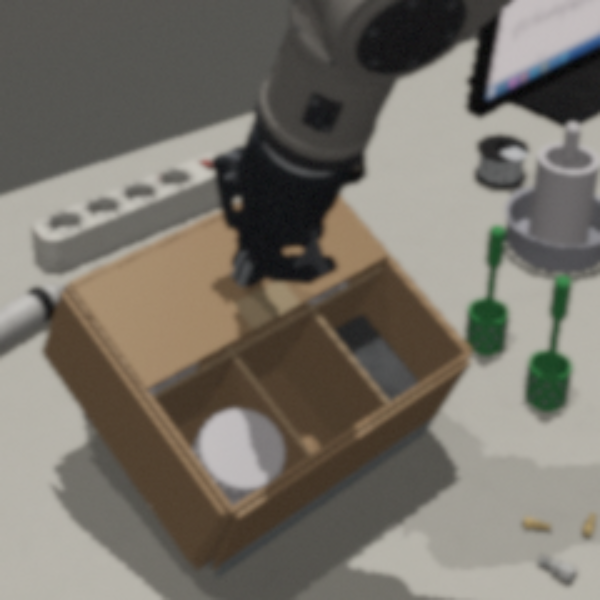

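The flap lies shut in the mouth plane. The last presses ran up to about 80 N through the fingertips, more than I meant, though under the 120 N wrist limit. Back off now and verify.

```bash
python3 -m crank '[{"jaw":0,"x":0,"y":0,"z":-6,"ax":0,"ay":0,"az":0},{"jaw":0,"x":0,"y":0,"z":-20,"ax":0,"ay":0,"az":0},{"jaw":0,"x":0,"y":0,"z":-40,"ax":0,"ay":0,"az":0},{"jaw":0,"x":0,"y":0,"z":-50,"ax":0,"ay":0,"az":0},{"jaw":0,"x":0,"y":0,"z":-40,"ax":0,"ay":0,"az":0},{"jaw":0,"x":0,"y":0,"z":0,"ax":0,"ay":0,"az":0},{"jaw":0,"x":0,"y":0,"z":0,"ax":0,"ay":0,"az":0}]'
python3 - <<'E'
from geo import *
im,d=shot('side','s9');P=cloud('side',d)
g=((P-O)@Rz-[-.041,0,.149])@M
q=g[(d>0)&(g[...,0]>.005)&(g[...,0]<.095)&(abs(g[...,1])<.12)&(g[...,2]>-.05)&(g[...,2]<.06)]
for lo,hi in((.005,.03),(.03,.06),(.06,.095)):
    k=q[(q[:,0]>lo)&(q[:,0]<hi)]; print(lo,hi,np.percentile(k[:,2],[5,50,95]).round(4))
k=np.polyfit(q[:,0],q[:,2],1);print('flap angle',-np.arctan(k[0]))
k=P[(np.hypot(P[...,0]-.6013,P[...,1]+.2428)<.012)&(P[...,2]>.11)&(P[...,2]<.2)];print('handle top',k[:,2].max(),k.mean(0))
for n,(x,y) in dict(wash=(.782,-.032)).items():
    T0=cloud('side',np.load('pics/side0.npz')['d'])
    for C in(T0,P):
        m=(np.hypot(C[...,0]-x,C[...,1]-y)<.06)&(C[...,2]>.02);print(n,C[m].mean(0),m.sum())
cv2.imwrite('pics/s9c.png',cv2.resize(im[130:370,170:490,::-1],(800,600)))
E
```

```text
t: 29.35
eef_pos: [0.4786, 0.1918, 0.3153]
tool_rot: [0.144, 0.658, 0.722, 0.157]
contact_force: [-0.2, -0.3, -0.7]
gripper_width: 0.002
0.005 0.03 [-0.0196  0.0174  0.0196]
0.03 0.06 [0.0152 0.0174 0.0197]
0.06 0.095 [0.0153 0.0175 0.0197]
flap angle -0.058241365636484736
handle top 0.14977001499124562 [ 0.59689286 -0.23790125  0.13192887]
wash [ 0.78783803 -0.02181277  0.11217201] 437
wash [ 0.79269403 -0.01182848  0.1005524 ] 184
```

View pics/s9c.png

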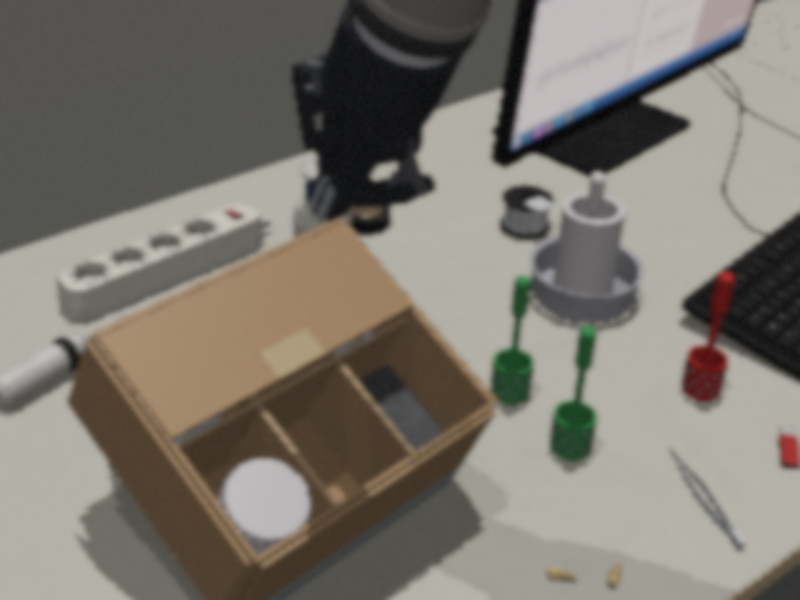

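The final view shows the flap flat over the uphill row; the medians of 17.4, 17.4 and 17.5 mm along its length put it at about 0 rad. The handle top is at 0.150 m, against 0.149 m expected. The arm is clear of everything.

```bash
python3 -c "
from station import ticket
print(ticket.hand_in())"
```

```text
the job is handed in; nothing more can be done
None
```

I did the job in the order asked and handed it in at about 29 s. The flap was folded right back (2.53 rad). I drew the tall beaker out along the cell's slant by its wall and stood it in the steel dish, lowered the white basket into it, and pressed the flap shut.

**Last checks:**
- **Flap:** it lies flat over the uphill row, at about 0 rad by its median heights. A straight-line fit gave -0.06 rad, thrown off by points seen through to the carton's inside; both are under 0.12.
- **Basket:** the handle top is at 0.150 m against 0.149 m expected, so it stands on the beaker's bottom.
- **Beaker:** it stood within about 2 mm of the dish's middle when set down. One fit to its side after release gave a lean of about 4.5°, which I put down to the dish and gripper in the data. The rim fits and pictures show it upright.
- **Bystanders:** the downhill jar, foam and the look-alike baskets are unmoved in the pictures. The arm partly hid the wash bottle in the last view, so its numbers there prove nothing, but nothing went near it. The uphill jar and short beaker were last seen in place before the flap closed.

The last press on the shut flap reached about 80 N at the wrist, through the fingertips. That is more than I meant, though under the 120 N limit.

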